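# Top up, stir and cover the bead pot

## Task

Get the bead pot ready for the threading class: first put every long toggle bead lying on the table into the pot, then take the stirrer from its tin and stir the beads with it for four full turns, its foot close to the pot's floor and about halfway out from the middle to the wall all the way round, and stand it back in its tin. With all the beads still in the pot, lay the lid on it flat so that it covers the mouth all round; then find by weight which of the three identical squat white jars is the full one, stand it upright on the middle of the lid to hold it down, and leave the other two standing upright on the table. Do not knock the ink tub out of place.

Things in the scene. Friction and masses are not known exactly. Their poses are not given: they have to be found in the camera images.
- pot: round straight-sided steel pot, fixed to the table, holding five round beads: outer diameter 210, height 70, wall 5, floor 5 thick (mouth 200 wide, open upward). Origin: centre of its underside on the table; z up.
- tin: open round metal tin with a paper band, fixed, in which the stirrer stands: outer diameter 60, height 60, wall 2.5, floor 4 thick. Origin: centre of its underside; z up.
- stirrer: wooden stirrer, 135 long, about 110 g, standing loose and upright in the tin on its flat round foot (22 diameter, 30 high, heavy end); round shaft, 16 diameter; the top 50 (85 to 135 above the foot) is a square head 26 x 26 in a black rubber sleeve, the part to grip. Origin: centre of the foot's underside; z along it towards the head; x and y square to the head's faces.
- stirrer_foot (a point): centre of the underside of the stirrer's foot (same as its origin)
- stirrer_head (a point): middle of the stirrer's square head, 110 above the foot's underside
- lid: loose round plywood lid of the pot, flat disc 230 diameter and 10 thick, about 200 g, lying on the table; on its upper face, off centre, stands a dark wooden handle bar 14 thick, 60 long, 40 high (its top 50 above the disc's underside). Origin: centre of the disc's underside; z up; the bar's middle is at x = -85, and the bar runs along y (its 14 thickness is along x).
- lid_handle (a point): middle of the lid's handle bar, 34 above the disc's underside: the point to grip, pinching along the lid's x
- toggle1: toggle bead: long chunky wooden bead, a block 60 x 24 x 22 with half-round ends, 24 g, lying flat on the table with its 22 upright; two to four of the five are present. Origin: its middle; x along its length, y across the 24.
- toggle2: toggle bead: long chunky wooden bead, a block 60 x 24 x 22 with half-round ends, 24 g, lying flat on the table with its 22 upright; two to four of the five are present. Origin: its middle; x along its length, y across the 24.
- toggle3: toggle bead: long chunky wooden bead, a block 60 x 24 x 22 with half-round ends, 24 g, lying flat on the table with its 22 upright; two to four of the five are present. Origin: its middle; x along its length, y across the 24.
- toggle4: toggle bead: long chunky wooden bead, a block 60 x 24 x 22 with half-round ends, 24 g, lying flat on the table with its 22 upright; two to four of the five are present. Origin: its middle; x along its length, y across the 24.
- toggle5: toggle bead: long chunky wooden bead, a block 60 x 24 x 22 with half-round ends, 24 g, lying flat on the table with its 22 upright; two to four of the five are present. Origin: its middle; x along its length, y across the 24.
- bead1: round dark wooden bead, 30 diameter, loose in the pot from the start. Origin: its centre.
- bead2: round dark wooden bead, 30 diameter, loose in the pot from the start. Origin: its centre.
- bead3: round dark wooden bead, 30 diameter, loose in the pot from the start. Origin: its centre.
- bead4: round dark wooden bead, 30 diameter, loose in the pot from the start. Origin: its centre.
- bead5: round dark wooden bead, 30 diameter, loose in the pot from the start. Origin: its centre.
- jar1: one of three white jars with black caps, outwardly identical: diameter 64, height 60, standing loose on the table. One is full (440 to 600 g), the other two nearly empty (160 to 240 g): it shows only by weighing them in the hand, and which name is the full one is not told. Origin: centre of its underside; z up.
- jar2: one of three white jars with black caps, outwardly identical: diameter 64, height 60, standing loose on the table. One is full (440 to 600 g), the other two nearly empty (160 to 240 g): it shows only by weighing them in the hand, and which name is the full one is not told. Origin: centre of its underside; z up.
- jar3: one of three white jars with black caps, outwardly identical: diameter 64, height 60, standing loose on the table. One is full (440 to 600 g), the other two nearly empty (160 to 240 g): it shows only by weighing them in the hand, and which name is the full one is not told. Origin: centre of its underside; z up.
- ink_tub: bystander: small grey ink tub, diameter 52, height 42, loose among the task's things. Origin: centre of its underside.
Mind the look-alikes: they are no part of the job. Leave any pink look-alike of the toggle5 alone.

How it is judged:
On the way, in this order (a step that is already met when the one before it is completed fails the run):
1. every toggle bead that is present is in the pot (horizontal distance between each of toggle1, toggle2, toggle3, toggle4, toggle5 and pot below 0.1 m and z of each of toggle1, toggle2, toggle3, toggle4, toggle5 in the frame of pot below 0.065 m), for 0.2 s.
2. while stirring, the stirrer's foot passes low through the beads, well out from the middle on one side of the pot (x of stirrer_foot in the frame of pot above 0.022 m and y of stirrer_foot in the frame of pot between -0.021 and 0.021 m and horizontal distance between stirrer_foot and pot below 0.095 m and z of stirrer_foot in the frame of pot below 0.032 m).
3. while stirring, the stirrer's foot passes low through the beads, well out from the middle on the opposite side of the pot (x of stirrer_foot in the frame of pot below -0.022 m and y of stirrer_foot in the frame of pot between -0.021 and 0.021 m and horizontal distance between stirrer_foot and pot below 0.095 m and z of stirrer_foot in the frame of pot below 0.032 m).
4. while stirring, the stirrer's foot passes low through the beads, well out from the middle on a third side of the pot (y of stirrer_foot in the frame of pot above 0.022 m and x of stirrer_foot in the frame of pot between -0.021 and 0.021 m and horizontal distance between stirrer_foot and pot below 0.095 m and z of stirrer_foot in the frame of pot below 0.032 m).
5. while stirring, the stirrer's foot passes low through the beads, well out from the middle on the fourth side of the pot (y of stirrer_foot in the frame of pot below -0.022 m and x of stirrer_foot in the frame of pot between -0.021 and 0.021 m and horizontal distance between stirrer_foot and pot below 0.095 m and z of stirrer_foot in the frame of pot below 0.032 m).
6. while stirring, the stirrer's foot passes low through the beads, well out from the middle on the first side of the pot (all of step 2).
7. while stirring, the stirrer's foot passes low through the beads, well out from the middle on the opposite side of the pot (all of step 3).
At the end, for the whole second after the job is handed in: All beads are in the pot; the stirrer stands in its tin (it may lean); the lid lies flat on the rim within 15 mm of centre; the full jar stands upright, at rest, on the lid within 40 mm of its centre; the other two jars stand upright on the table (all of step 1 and horizontal distance between each of bead1, bead2, bead3, bead4, bead5 and pot below 0.1 m and z of each of bead1, bead2, bead3, bead4, bead5 in the frame of pot below 0.065 m and horizontal distance between stirrer_foot and tin below 0.025 m and z of stirrer_foot in the frame of tin below 0.02 m and angle between stirrer's own z axis and vertical below 0.75 rad and horizontal distance between lid and pot below 0.015 m and z of lid in the frame of pot between 0.065 and 0.076 m and angle between lid's own z axis and vertical below 0.05 rad and linear speed of lid below 0.02 m/s and contact force between lid and pot above 5.3 N and ((horizontal distance between jar1 and lid below 0.04 m and z of jar1 in the frame of pot between 0.074 and 0.086 m and angle between jar1's own z axis and vertical below 0.08 rad and linear speed of jar1 below 0.02 m/s and height (world z) of each of jar2, jar3 below 0.01 m and angle between each of jar2, jar3's own z axis and vertical below 0.1 rad) or (horizontal distance between jar2 and lid below 0.04 m and z of jar2 in the frame of pot between 0.074 and 0.086 m and angle between jar2's own z axis and vertical below 0.08 rad and linear speed of jar2 below 0.02 m/s and height (world z) of each of jar1, jar3 below 0.01 m and angle between each of jar1, jar3's own z axis and vertical below 0.1 rad) or (horizontal distance between jar3 and lid below 0.04 m and z of jar3 in the frame of pot between 0.074 and 0.086 m and angle between jar3's own z axis and vertical below 0.08 rad and linear speed of jar3 below 0.02 m/s and height (world z) of each of jar1, jar2 below 0.01 m and angle between each of jar1, jar2's own z axis and vertical below 0.1 rad))); the robot touches nothing.
It fails at once if the ink tub is moved by more than 30 mm (distance of ink_tub from where it was at the start of the episode above 0.03 m).
Of toggle1, toggle2, toggle3, toggle4, toggle5 only 2 to 4 are there at a start; the rules pass over those that are not, and their reading is None.
At some moment in a run one of toggle1, toggle2, toggle3, toggle4, toggle5, jar1, jar2, jar3 may be knocked a few centimetres aside while the robot is not near it.
It also fails if it takes over 210 s, if anything falls off the work surface, if the arm or the gripper's body presses on something with over 40 N, if the wrist force passes 120 N, or if a joint passes its speed limit or range.

## Robot

A 7-joint arm with a two-finger parallel gripper is mounted at the origin on the work surface. World frame = base frame: x ahead of the robot, y to its left, z up, the work surface at z = 0. Lengths are in m, angles in rad, forces in N, time in s.
With the tool pointing down it reaches from about 0.4 to 0.875 m from the base axis. Payload 19.3 kg.
Tool frame: the origin (TCP) lies between the finger pads; the fingertips stand 17 mm ahead of it and the grasp point (between the pads) lies 2 mm behind it; z points along the fingers, y is the line along which they close (so a half turn about z gives the same grasp; the last joint's range is limited). The gripper opens to 85 mm and grips with 20 to 120 N. Pads are 22 mm wide; open, the fingers measure 114 mm over their backs; the gripper's body (76 mm by 85 mm) begins 54 mm behind the grasp point. The pads swing forward as they close: fully open they stand 13 mm farther back than shut.
Start: joints at [-1.363, 0.521, -0.036, 1.599, 0.021, 1.021, -0.113], TCP at [0.171, 0.601, 0.248] pointing down, gripper open.
Joint ranges: [-2.91, 2.91], [-0.3, 2.13], [-1.5, 1.42], [0.17, 2.43], [-1.26, 4.41], [0.16, 1.93], [-2.52, 2.52]. Speed limits (rad/s): [1.89, 1.89, 2.39, 2.39, 3.01, 3.01, 3.01].

## Interface

Orientations are given as [roll, pitch, yaw] about the fixed x, y, z axes, in that order (R = Rz(yaw) Ry(pitch) Rx(roll)).
In Python, from workcell import bot gives the robot as it stands.
- The arm moves only by the shell command python3 -m inch 'ROWS' [FORCE]. ROWS is JSON, a list of rows, each a list of 7 numbers: the shift along the tool's x, y, z in units of 200 mm (1.0 is 200 mm), then the turn, a rotation vector about the tool's x, y, z in units of 90 degrees (1.0 is 90 degrees), then the opening, from 0 (shut) to 1 (fully open). In form: [[x, y, z, rx, ry, rz, grip], ...]. A call has 1 to 20 rows; each row is the pose to reach, as a shift and turn from the pose commanded when the call began, along the tool's axes at that moment; what a row does not reach only later rows make up. A row lasts 1/8 s, in which the tool goes at most 62.5 mm and 10.7 degrees, less where a joint would pass 70% of its speed; a pose out of reach is approached as far as the arm can. A call with a number of a shift or a turn outside -1 to 1 is refused whole. A call with a gripper value outside its range is refused whole. The fingers move at their own pace and stop on an object; FORCE is the grip in N (left out, the last holds). Time passes only in rows, so rows that repeat a pose let the fingers close. It gives the time, the measured TCP pose, the force, the opening and the grip force at its end, in the units of the state.
- bot.observe(): the state, without advancing time (a new reading comes with each control period).
- bot.grab_frame(name): name is "scene" or "side" or "wrist"; returns a dict with "img" (400x640x3 uint8, red, green, blue), "z_map" (400x640 float32, m along the optical axis (not along the pixel's ray), 0 where there is no reading), "vfov" (degrees; the focal length in pixels is half the picture's height over the tangent of half this angle, whatever the lens; pixels are square), "cx", "cy" (the principal point, pixels), "rvec" (rotation vector, rad) and "tvec" (3), from world to camera coordinates, as OpenCV has them. Camera axes: x right, y down, z forward; pixel columns grow to the right and rows downward; lengths in m; the calibration is good to about 2 mm. A picture is of the moment at which its call begins.
- bot.job_done(): hands the job in; it is judged then, once.
The state is a dict: "clock": time; "qpos": joint angles; "qd": joint speeds; "joint_efforts": joint torques, N m; "position": TCP position; "tool_rot": TCP orientation; "force": force on the tool from outside, world axes, zero at the start; "moment": the same for the moment, N m; "grip_width": finger opening in m; "finger_force": force on a finger pad.
Only numpy, scipy, OpenCV 4.12 (cv2) and the standard library are available. Lean on these libraries where they do the work, as an engineer would, in place of code of your own. Each camera call takes 0.05 s, during which the arm holds its last target. There are 200 camera calls.

## Working session

There is one attempt and no reset: what is moved stays moved. The work goes in short steps, Python scripts to look and compute and a shell command to move; the robot and the scene stay as the last step left them, time stands still between calls to the robot, and variables do not carry over. Pictures are saved under pics/ and viewed, at most 14 in all, crops included, and the job is handed in when it is done.

```bash
ls; mkdir -p pics; cat > h.py <<'E'
import numpy as np, cv2
from workcell import bot
from scipy.spatial.transform import Rotation as R
def cloud(n):
    f=bot.grab_frame(n); z=f["z_map"]; h,w=z.shape
    fl=h/2/np.tan(np.radians(f["vfov"])/2)
    u,v=np.meshgrid(np.arange(w),np.arange(h))
    P=np.stack([(u-f["cx"])/fl*z,(v-f["cy"])/fl*z,z],-1)
    Rm=cv2.Rodrigues(np.array(f["rvec"],float))[0]
    W=(P-np.array(f["tvec"]).ravel())@Rm
    W[z<=0]=np.nan
    return f["img"],W
def save(n,img): cv2.imwrite("pics/"+n+".png",img[:,:,::-1])
E
python3 - <<'E'
from h import *
for n in ["scene","side","wrist"]:
    i,W=cloud(n); np.savez("c_"+n,i=i,W=W); save(n+"0",i)
print({k:np.round(v,3) for k,v in bot.observe().items()})
E
```

```text
pics
{'clock': np.float64(0.15), 'qpos': array([-1.363,  0.522, -0.036,  1.6  ,  0.021,  1.021, -0.113]), 'qd': array([ 0.001, -0.002, -0.001, -0.004, -0.001, -0.   , -0.002]), 'joint_efforts': array([ 2.0000e-03, -9.2739e+01,  1.9810e+00, -3.7006e+01,  1.8000e-02,
        6.0000e-03,  0.0000e+00]), 'position': array([0.171, 0.601, 0.248]), 'tool_rot': array([-3.141,  0.   ,  2.864]), 'force': array([-0.283, -0.581,  0.103]), 'moment': array([-0.021, -0.005,  0.036]), 'finger_force': np.float64(0.0), 'grip_width': np.float64(0.085)}
```

View pics/scene0.png

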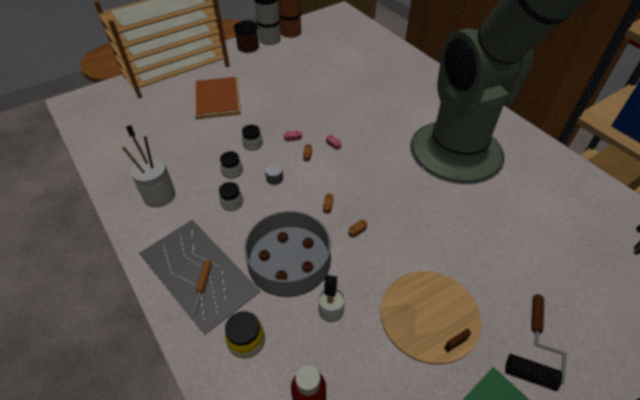

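View pics/side0.png

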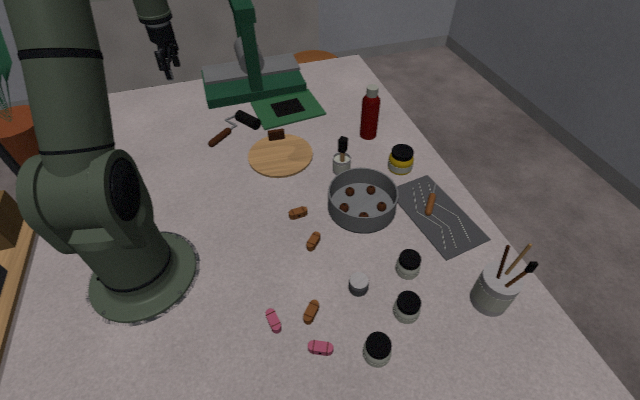

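Scene view: three brown toggles (307,152), (328,202), (357,228), and two pink look-alikes at (292,135) and (333,141). The jars are at (252,135), (231,163) and (230,195), with the ink tub at (274,174). The pot is at (288,252), the tin with stirrer at (331,300), and the lid at (430,315) with its handle at (457,340). The side view agrees.

```bash
cat >> h.py <<'E'
def blob(img,W,px,zr,r=60,rgb=None):
    """connected comp. (in image) with world z in zr containing/nearest px"""
    m=(W[...,2]>zr[0])&(W[...,2]<zr[1])
    if rgb is not None: m&=rgb(img.astype(int))
    m=np.nan_to_num(m).astype(np.uint8)
    n,l=cv2.connectedComponents(m)
    vv,uu=np.nonzero(m); k=np.argmin((uu-px[0])**2+(vv-px[1])**2)
    return W[l==l[vv[k],uu[k]]]
def rect(p):
    c,s,a=cv2.minAreaRect((p[:,:2]*1000).astype(np.float32)); 
    if s[0]<s[1]: s=s[::-1]; a+=90
    return np.round([c[0],c[1],s[0],s[1],a],1), len(p), np.round(np.percentile(p[:,2],[5,50,95])*1000,1)
def circ(p):
    A=np.c_[2*p[:,:2],np.ones(len(p))]; s=np.linalg.lstsq(A,(p[:,:2]**2).sum(1),rcond=None)[0]
    return np.round([s[0],s[1],np.sqrt(s[2]+s[0]**2+s[1]**2)],4)
E
python3 - <<'E'
from h import *
D={n:np.load(f"c_{n}.npz") for n in ["scene","side"]}
px={"tA":((307,152),(312,311)),"tB":((328,202),(314,240)),"tC":((357,228),(298,212))}
for k,v in px.items():
    for n,p in zip(D,v): print(k,n,*rect(blob(D[n]["i"],D[n]["W"],p,(.017,.03))))
for k,v in {"j1":((252,130),(378,342)),"j2":((231,158),(407,300)),"j3":((230,189),(409,258))}.items():
    for n,p in zip(D,v): print(k,n,*rect(blob(D[n]["i"],D[n]["W"],p,(.052,.07))))
for k,v in {"ink":((274,170),(358,280)),}.items():
    for n,p in zip(D,v): print(k,n,*rect(blob(D[n]["i"],D[n]["W"],p,(.036,.05))))
for n,p in zip(D,((288,215),(362,170))):
    b=blob(D[n]["i"],D[n]["W"],p,(.067,.074)); print("pot",n,rect(b),circ(b))
for n,p in zip(D,((410,310),(280,160))):
    b=blob(D[n]["i"],D[n]["W"],p,(.006,.014)); print("lid",n,rect(b))
for n,p in zip(D,((457,340),(277,134))):
    print("hnd",n,rect(blob(D[n]["i"],D[n]["W"],p,(.045,.056))))
for n,p in zip(D,((331,284),(342,145))):
    print("head",n,rect(blob(D[n]["i"],D[n]["W"],p,(.095,.17))),rect(blob(D[n]["i"],D[n]["W"],p,(.133,.17))))
for n,p in zip(D,((325,300),(342,160))):
    b=blob(D[n]["i"],D[n]["W"],p,(.056,.064)); print("tin",n,rect(b),circ(b))
E
```

```text
tA scene [ 396.5 -242.6   60.2   23.6   48.5] 107 [19.6 23.1 25.6]
tA side [ 398.4 -247.3   56.8   24.7   47.6] 216 [17.7 20.9 23.5]
tB scene [462.1 -39.6  57.   24.1  45.6] 143 [18.5 22.3 25.3]
tB side [463.6 -44.   58.5  24.5  45.6] 139 [18.1 20.9 23.4]
tC scene [447.1  75.7  58.2  26.    2.5] 169 [19.2 22.5 25.9]
tC side [449.5  70.3  58.5  27.1   4.5] 122 [17.7 20.6 23.1]
j1 scene [ 512.4 -379.    56.7   54.5   57.2] 205 [55.3 60.5 63.6]
j1 side [ 513.  -386.1   54.9   54.6   69. ] 542 [56.  59.  61.3]
j2 scene [ 620.5 -310.8   57.8   56.2  113.5] 249 [54.3 60.8 63.5]
j2 side [ 622.  -315.1   55.4   54.    19. ] 433 [56.  58.9 61.4]
j3 scene [ 676.5 -201.4   55.8   55.3  124.1] 294 [54.4 60.2 63.1]
j3 side [ 678.6 -206.    54.7   54.3   76.8] 336 [55.3 58.7 61.6]
ink scene [ 530.5 -212.5   48.2   46.1   65.3] 172 [37.8 42.7 45.7]
ink side [ 534.6 -216.1   47.7   46.3  105.2] 258 [38.4 40.7 42.9]
pot scene (array([644.4,  48.8, 210.1, 206.8,  55. ]), 560, array([67.4, 70.1, 72.9])) [0.6439 0.0495 0.1019]
pot side (array([672.7, 143. ,   9.5,   2.8, 162.9]), 4, array([67.6, 69.4, 7
[... 232 characters left out ...]
8.5,  60.2,  14.3, 176.6]), 183, array([46.8, 50.7, 53.5]))
hnd side (array([466.6, 443.4,  58.1,  15.8, 171. ]), 42, array([45.4, 48. , 50.4]))
head scene (array([639.6, 222.6,  26.9,  26.1,  44.6]), 258, array([100.1, 135.6, 141.2])) (array([639.4, 222.2,  26.2,  25.8,  44.6]), 141, array([135.1, 139.2, 141.8]))
head side (array([641.7, 216.6,  28. ,  26.9, 136.8]), 135, array([ 98.8, 123.1, 138.2])) (array([641.9, 216.6,  25.2,  24.9,  58.3]), 47, array([133.6, 136.5, 138.5]))
tin scene (array([643.3, 226.4,  13.5,   4.7, 136. ]), 10, array([57. , 60.9, 63.6])) [0.6398 0.2224 0.0072]
tin side (array([639.9, 215.9,  13.8,   6.9, 154.9]), 8, array([56.3, 58.9, 61.9])) [0.6411 0.2184 0.0067]
```

```bash
cat >> h.py <<'E'
def plan(*wps,start=None):
    """wps: (x,y,z[mm],yaw deg); prints the tool-frame row numbers from the present pose (tool kept pointing down)"""
    o=bot.observe(); p=np.array(o["position"])*1000; R0=R.from_euler("xyz",o["tool_rot"])
    if start: p=np.array(start[:3],float); R0=R.from_euler("xyz",[180,0,start[3]],degrees=True)
    for w in wps:
        d=R0.inv().apply(np.array(w[:3])-p)/200
        t=(R0.inv()*R.from_euler("xyz",[180,0,w[3]],degrees=True)).as_rotvec()/(np.pi/2)
        print(w,np.round(d,3),np.round(t,3),"rows",int(np.ceil(max(np.linalg.norm(d)*3.2,np.linalg.norm(t)*90/10.7)))+1)
def st():
    o=bot.observe(); print("t",round(float(o["clock"]),2),"pos",np.round(np.array(o["position"])*1000,1),"rpy",np.round(np.degrees(o["tool_rot"]),1),"F",np.round(o["force"],2),"w",round(float(o["grip_width"])*1000,1),"ff",round(float(o["finger_force"]),1),"q",np.round(o["qpos"],2))
E
python3 -m inch '[[-0.685,-0.72,0,0,0,0,0.6],[-0.685,-0.72,0,0,0,0,0.6],[-0.685,-0.72,0,0,0,0,0.6],[-0.685,-0.72,0,0,0,0,0.6],[-0.685,-0.72,0,0,0,0,0.6]]' 40
python3 -m inch '[[-0.685,-0.72,0,0,0,0,0.6],[-0.685,-0.72,0,0,0,0,0.6],[-0.685,-0.72,0,0,0,0,0.6],[-0.685,-0.72,0,0,0,0,0.6],[-0.685,-0.72,0,0,0,0,0.6]]'
python3 -m inch '[[-0.5,-0.6,0,0,0,-0.2,0.6],[-0.5,-0.6,0,0,0,-0.2,0.6],[-0.5,-0.6,0,0,0,-0.2,0.6],[-0.5,-0.6,0,0,0,-0.2,0.6],[-0.5,-0.6,0,0,0,-0.2,0.6],[-0.5,-0.6,0,0,0,-0.2,0.6]]'
python3 - <<'E'
from h import *
st()
i,W=cloud("wrist"); np.savez("c_w1",i=i,W=W); save("w1",i)
D={n:np.load(f"c_{n}.npz") for n in ["scene","side"]}
for n,p in zip(D,((292,135),(321,348))): print("pinkA",rect(blob(D[n]["i"],D[n]["W"],p,(.014,.035))))
for n,p in zip(D,((333,141),(272,320))): print("pinkB",rect(blob(D[n]["i"],D[n]["W"],p,(.014,.035))))
plan((448.5,73,120,184),(448.5,73,20,184))
E
```

```text
clock: 0.78
position: [0.2639, 0.4249, 0.2485]
tool_rot: [3.141, -0.0, 2.863]
force: [0.5, 0.9, -0.2]
grip_width: 0.0512
finger_force: 0.0
clock: 1.4
position: [0.3559, 0.2499, 0.2483]
tool_rot: [3.141, -0.0, 2.864]
force: [-1.5, 0.9, 0.3]
grip_width: 0.0515
finger_force: 0.0
clock: 2.15
position: [0.4189, 0.1079, 0.2482]
tool_rot: [3.141, -0.0, -3.102]
force: [0.8, 0.3, 0.3]
grip_width: 0.0509
finger_force: 0.0
t 2.15 pos [418.9 107.9 248.2] rpy [ 180.    -0.  -177.8] F [0.81 0.31 0.33] w 50.9 ff 0.0 q [-0.5   0.22  0.13  2.08 -0.04  0.84  1.26]
pinkA (array([ 392. , -332.9,   57.8,   26.7,  157. ]), 120, array([15.9, 22.7, 25.8]))
pinkA (array([ 395.1, -337.1,   58.5,   25.4,  153.1]), 278, array([17.1, 21. , 23.3]))
pinkB (array([ 303.4, -236.3,   57.7,   26.6,  102.8]), 121, array([15.6, 22.2, 25.9]))
pinkB (array([ 305.9, -241.2,   59.8,   24.1,  100.5]), 226, array([17.6, 20.7, 23.4]))
(448.5, 73, 120, 184) [-0.141 -0.179  0.641] [ 0.   -0.   -0.02] rows 4
(448.5, 73, 20, 184) [-0.141 -0.179  1.141] [ 0.   -0.   -0.02] rows 5
```

View pics/w1.png

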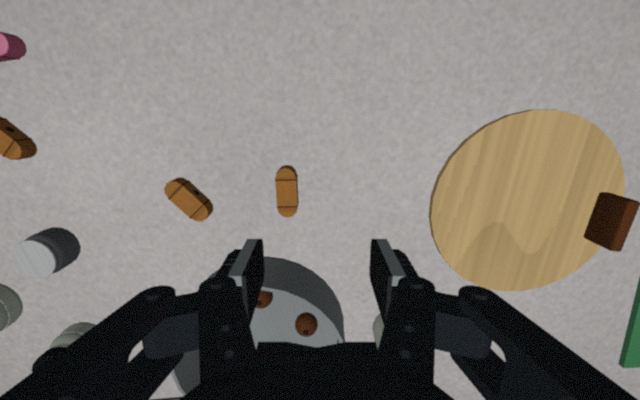

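The wrist view shows toggle C at (287,191), B at (188,200), A at the left edge (15,138), and the lid handle at (612,221). I'll compare its positions with the other cameras.

```bash
python3 - <<'E'
from h import *
d=np.load("c_w1.npz");i,W=d["i"],d["W"]
for k,p in {"tC":(287,191),"tB":(188,200)}.items(): print(k,rect(blob(i,W,p,(.016,.03))))
print("lid",rect(blob(i,W,(520,170),(.005,.015)))," hnd",rect(blob(i,W,(620,210),(.043,.056))))
E
```

```text
tC (array([446.3,  72.9,  58.8,  24.2,   3.4]), 961, array([21.1, 22.6, 23.9]))
tB (array([461.3, -42.8,  58.6,  25.5,  46.4]), 1036, array([18.8, 22.6, 23.8]))
lid (array([456.6, 358.4, 228.7, 223.7, 173.1]), 26134, array([ 9.4, 10.7, 11.9]))  hnd (array([462.8, 445.4,  60.6,  16. , 177. ]), 935, array([44. , 49.8, 51.6]))
```

```bash
python3 -m inch '[[-0.137,-0.179,0.9,0,0,-0.016,0.6],[-0.137,-0.179,0.9,0,0,-0.016,0.6],[-0.137,-0.179,0.9,0,0,-0.016,0.6],[-0.137,-0.179,0.9,0,0,-0.016,0.6],[-0.137,-0.179,1.0,0,0,-0.016,0.6],[-0.137,-0.179,1.0,0,0,-0.016,0.6]]' 40
python3 -m inch '[[0,0,0.14,0,0,0,0.6],[0,0,0.14,0,0,0,0.6],[0,0,0.14,0,0,0,0],[0,0,0.14,0,0,0,0],[0,0,0.14,0,0,0,0],[0,0,0.14,0,0,0,0],[0,0,0.14,0,0,0,0],[0,0,-0.5,0,0,0,0],[0,0,-0.5,0,0,0,0],[0,0,-0.5,0,0,0,0],[0,0,-0.5,0,0,0,0]]'
python3 -c "
from h import *
st(); plan((645,70,140,184),(645,70,58,184))"
```

```text
clock: 2.95
position: [0.4481, 0.0724, 0.0499]
tool_rot: [3.141, 0.001, -3.079]
force: [-0.1, 0.4, 0.4]
grip_width: 0.0513
finger_force: 0.0
clock: 4.32
position: [0.4479, 0.0715, 0.1491]
tool_rot: [3.141, 0.001, -3.08]
force: [-0.0, -1.3, -1.0]
grip_width: 0.0235
finger_force: 40.5
t 4.33 pos [447.9  71.5 149.1] rpy [ 1.800e+02  1.000e-01 -1.765e+02] F [-0.   -1.27 -1.02] w 23.5 ff 40.5 q [-0.39  0.41  0.12  2.13 -0.09  0.6   1.43]
(645, 70, 140, 184) [-0.983 -0.068  0.047] [ 0.     0.001 -0.005] rows 5
(645, 70, 58, 184) [-0.982 -0.068  0.457] [ 0.     0.001 -0.005] rows 5
```

```bash
python3 -m inch '[[-0.983,-0.068,0,0,0,0,0],[-0.983,-0.068,0,0,0,0,0],[-0.983,-0.068,0,0,0,0,0],[-0.983,-0.068,0,0,0,0,0],[-0.983,-0.068,0.457,0,0,0,0],[-0.983,-0.068,0.457,0,0,0,0],[-0.983,-0.068,0.457,0,0,0,0],[-0.983,-0.068,0.457,0,0,0,0.5],[-0.983,-0.068,0.457,0,0,0,0.5],[-0.983,-0.068,0.457,0,0,0,0.5],[-0.983,-0.068,0.457,0,0,0,0.5],[-0.983,-0.068,-0.2,0,0,0,0.5],[-0.983,-0.068,-0.2,0,0,0,0.5],[-0.983,-0.068,-0.2,0,0,0,0.5]]'
python3 -m inch '[[0.9,0.3,0,0,0,0.8,0.6],[0.9,0.3,0,0,0,0.8,0.6],[0.9,0.3,0,0,0,0.8,0.6],[0.9,0.3,0,0,0,0.8,0.6],[0.9,0.3,0,0,0,0.8,0.6],[0.9,0.3,0,0,0,0.8,0.6],[0.9,0.3,0,0,0,0.8,0.6],[0.9,0.3,0,0,0,0.8,0.6],[0.9,0.3,0,0,0,0.8,0.6]]'
python3 -c "
from h import *
st(); plan((462,-42,140,46),(462,-42,20,46))"
```

```text
clock: 6.08
position: [0.6469, 0.0699, 0.1933]
tool_rot: [3.141, 0.007, -3.08]
force: [0.5, 0.6, -1.0]
grip_width: 0.0423
finger_force: 0.0
clock: 7.2
position: [0.4615, 0.1187, 0.1882]
tool_rot: [-3.141, 0.0, 1.95]
force: [-0.2, -1.0, 0.6]
grip_width: 0.0511
finger_force: 0.0
t 7.2 pos [461.5 118.7 188.2] rpy [-180.     0.   111.7] F [-0.24 -1.03  0.64] w 51.1 ff 0.0 q [-0.74  0.41  0.47  2.06 -0.28  0.73  0.28]
(462, -42, 140, 46) [-0.747 -0.295  0.241] [-0.    0.    0.73] rows 8
(462, -42, 20, 46) [-0.747 -0.295  0.841] [-0.    0.    0.73] rows 8
```

```bash
python3 -m inch '[[-0.747,-0.295,0.24,0,0,0.73,0.6],[-0.747,-0.295,0.24,0,0,0.73,0.6],[-0.747,-0.295,0.24,0,0,0.73,0.6],[-0.747,-0.295,0.24,0,0,0.73,0.6],[-0.747,-0.295,0.24,0,0,0.73,0.6],[-0.747,-0.295,0.24,0,0,0.73,0.6],[-0.747,-0.295,0.24,0,0,0.73,0.6],[-0.747,-0.295,0.24,0,0,0.73,0.6],[-0.747,-0.295,0.7,0,0,0.73,0.6],[-0.747,-0.295,0.84,0,0,0.73,0.6],[-0.747,-0.295,0.84,0,0,0.73,0.6],[-0.747,-0.295,0.84,0,0,0.73,0.6],[-0.747,-0.295,0.84,0,0,0.73,0],[-0.747,-0.295,0.84,0,0,0.73,0],[-0.747,-0.295,0.84,0,0,0.73,0],[-0.747,-0.295,0.84,0,0,0.73,0],[-0.747,-0.295,0.84,0,0,0.73,0],[-0.747,-0.295,0.2,0,0,0.73,0],[-0.747,-0.295,0.2,0,0,0.73,0],[-0.747,-0.295,0.2,0,0,0.73,0]]'
python3 -c "
from h import *
st(); plan((645,43,150,46),(645,43,60,46))"
```

```text
clock: 9.7
position: [0.463, -0.0416, 0.1519]
tool_rot: [3.138, -0.005, 0.801]
force: [-0.0, 0.3, -0.5]
grip_width: 0.0231
finger_force: 40.2
t 9.7 pos [463.  -41.6 151.9] rpy [179.8  -0.3  45.9] F [-0.04  0.25 -0.54] w 23.1 ff 40.2 q [-0.6   0.55  0.77  2.13 -0.61  0.69 -0.19]
(645, 43, 150, 46) [0.937 0.359 0.015] [ 0.002 -0.003 -0.001] rows 5
(645, 43, 60, 46) [0.935 0.358 0.465] [ 0.002 -0.003 -0.001] rows 5
```

```bash
python3 -m inch '[[0.937,0.358,0,0,0,0,0],[0.937,0.358,0,0,0,0,0],[0.937,0.358,0,0,0,0,0],[0.937,0.358,0,0,0,0,0],[0.937,0.358,0.46,0,0,0,0],[0.937,0.358,0.46,0,0,0,0],[0.937,0.358,0.46,0,0,0,0],[0.937,0.358,0.46,0,0,0,0.5],[0.937,0.358,0.46,0,0,0,0.5],[0.937,0.358,0.46,0,0,0,0.5],[0.937,0.358,0.46,0,0,0,0.5],[0.937,0.358,-0.2,0,0,0,0.5],[0.937,0.358,-0.2,0,0,0,0.5],[0.937,0.358,-0.2,0,0,0,0.5],[0,0.42,-0.2,0,0,0,0.6],[0,0.42,-0.2,0,0,0,0.6],[0,0.42,-0.2,0,0,0,0.6],[0,0.42,-0.2,0,0,0,0.6]]'
python3 -m inch '[[-0.7,0.05,0,0,0,0,0.6],[-0.7,0.05,0,0,0,0,0.6],[-0.7,0.05,0,0,0,0,0.6],[-0.7,0.05,0,0,0,0,0.6]]'
python3 -c "
from h import *
st(); i,W=cloud('wrist');save('w2',i);np.savez('c_w2',i=i,W=W);plan((397.5,-245,140,48),(397.5,-245,20,48))"
```

```text
clock: 11.95
position: [0.5189, -0.1038, 0.1886]
tool_rot: [-3.141, 0.0, 0.794]
force: [1.8, 0.4, 1.0]
grip_width: 0.0514
finger_force: 0.0
clock: 12.45
position: [0.4313, -0.2082, 0.1882]
tool_rot: [-3.141, -0.0, 0.798]
force: [0.5, 0.4, 1.1]
grip_width: 0.0513
finger_force: 0.0
t 12.45 pos [ 431.3 -208.2  188.2] rpy [-180.    -0.    45.7] F [0.48 0.39 1.1 ] w 51.3 ff 0.0 q [-0.27  0.51  0.81  2.06 -0.52  0.78  0.09]
(397.5, -245, 140, 48) [-0.255  0.008  0.241] [-0.    -0.    -0.024] rows 3
(397.5, -245, 20, 48) [-0.255  0.008  0.841] [-0.    -0.    -0.024] rows 4
```

View pics/w2.png

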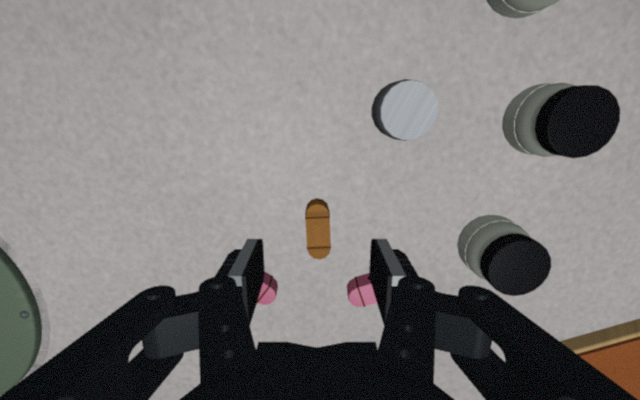

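The wrist view has toggle A centred between the fingers at (318,229). The pinks are at (266,288) and (362,290), clear of it along the way, so I grasp.

```bash
python3 -m inch '[[-0.255,0.008,0.24,0,0,-0.024,0.6],[-0.255,0.008,0.24,0,0,-0.024,0.6],[-0.255,0.008,0.24,0,0,-0.024,0.6],[-0.255,0.008,0.7,0,0,-0.024,0.6],[-0.255,0.008,0.84,0,0,-0.024,0.6],[-0.255,0.008,0.84,0,0,-0.024,0.6],[-0.255,0.008,0.84,0,0,-0.024,0],[-0.255,0.008,0.84,0,0,-0.024,0],[-0.255,0.008,0.84,0,0,-0.024,0],[-0.255,0.008,0.84,0,0,-0.024,0],[-0.255,0.008,0.84,0,0,-0.024,0],[-0.255,0.008,0,0,0,-0.024,0],[-0.255,0.008,0,0,0,-0.024,0],[-0.255,0.008,0,0,0,-0.024,0],[-0.255,0.008,0,0,0,-0.024,0]]'
python3 -c "
from h import *
st(); plan((520,-100,170,48),(645,30,150,48));plan((645,30,150,48),(645,30,60,48),start=(520,-100,170,48))"
```

```text
clock: 14.38
position: [0.3984, -0.2456, 0.1915]
tool_rot: [3.137, -0.003, 0.838]
force: [-0.4, 0.4, -0.3]
grip_width: 0.0234
finger_force: 39.6
t 14.38 pos [ 398.4 -245.6  191.5] rpy [179.7  -0.2  48. ] F [-0.37  0.44 -0.29] w 23.4 ff 39.6 q [-0.19  0.48  0.83  2.09 -0.52  0.77  0.23]
(520, -100, 170, 48) [ 0.947 -0.035  0.111] [ 0.003 -0.002  0.   ] rows 5
(645, 30, 150, 48) [ 1.848 -0.005  0.214] [ 0.003 -0.002  0.   ] rows 7
(645, 30, 150, 48) [0.901 0.03  0.1  ] [0. 0. 0.] rows 4
(645, 30, 60, 48) [0.901 0.03  0.55 ] [0. 0. 0.] rows 5
```

```bash
python3 -m inch '[[0.947,-0.035,0.1,0,0,0,0],[0.947,-0.035,0.1,0,0,0,0],[0.947,-0.035,0.1,0,0,0,0],[0.947,-0.035,0.1,0,0,0,0]]'
python3 -m inch '[[0.9,0.03,0.1,0,0,0,0],[0.9,0.03,0.1,0,0,0,0],[0.9,0.03,0.1,0,0,0,0],[0.9,0.03,0.3,0,0,0,0],[0.9,0.03,0.55,0,0,0,0],[0.9,0.03,0.55,0,0,0,0],[0.9,0.03,0.55,0,0,0,0],[0.9,0.03,0.55,0,0,0,0.5],[0.9,0.03,0.55,0,0,0,0.5],[0.9,0.03,0.55,0,0,0,0.5],[0.9,0.03,0.55,0,0,0,0.5],[0.9,0.03,0,0,0,0,0.5],[0.9,0.03,0,0,0,0,0.5],[0.9,0.03,-0.6,0,0,0,0.7],[0.9,0.03,-0.6,0,0,0,0.7],[0.9,0.03,-0.6,0,0,0,0.7],[0.9,0.03,-0.6,0,0,0,0.7]]'
python3 - <<'E'
from h import *
st()
for n in ["scene","side","wrist"]:
    i,W=cloud(n); np.savez("c2_"+n,i=i,W=W); save(n+"2",i)
save("cat2",np.hstack([cv2.resize(np.load(f"c2_{n}.npz")["i"],(400,250)) for n in ["scene","wrist"]]))
D={n:np.load(f"c2_{n}.npz") for n in ["scene","side"]}
for n,p in zip(D,((331,284),(342,145))): print("head",n,rect(blob(D[n]["i"],D[n]["W"],p,(.13,.16))))
plan((620,230,250,48),(641,219.5,200,45))
E
```

```text
clock: 14.88
position: [0.5204, -0.0958, 0.1672]
tool_rot: [-3.14, -0.0, 0.844]
force: [-1.1, -1.0, -1.0]
grip_width: 0.023
finger_force: 39.6
clock: 17.0
position: [0.6432, 0.0298, 0.2878]
tool_rot: [-3.141, 0.0, 0.838]
force: [-0.4, 0.6, -0.1]
grip_width: 0.0598
finger_force: 0.0
t 17.0 pos [643.2  29.8 287.8] rpy [-180.    0.   48.] F [-0.38  0.63 -0.12] w 59.8 ff 0.0 q [-0.65  0.67  0.87  1.53 -0.53  1.19 -0.42]
head scene (array([639.4, 222.2,  26.4,  25.8,  45.6]), 151, array([132.3, 139.1, 141.1]))
head side (array([642.1, 216.7,  25.8,  24.3,  54.9]), 53, array([131.1, 136.4, 139.2]))
(620, 230, 250, 48) [ 0.668 -0.756  0.185] [-0.001  0.001 -0.   ] rows 5
(641, 219.5, 200, 45) [ 0.699 -0.643  0.435] [-0.001  0.001  0.033] rows 5
```

View pics/cat2.png

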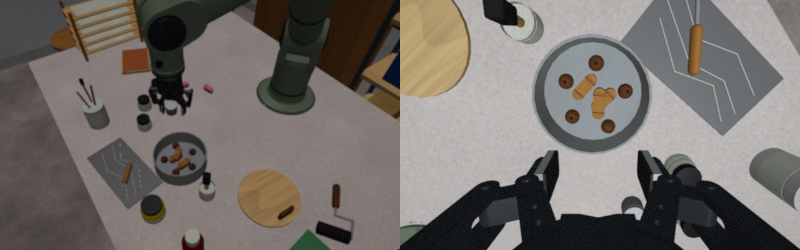

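All three toggles are in the pot near the middle, with the five beads round them. Now refine the pot centre from the wrist view and move over the stirrer.

```bash
python3 -m inch '[[0.6,-0.6,0.15,0,0,0.03,0.6],[0.6,-0.6,0.15,0,0,0.03,0.6],[0.6,-0.6,0.15,0,0,0.03,0.6],[0.6,-0.6,0.15,0,0,0.03,0.6],[0.6,-0.6,0.15,0,0,0.03,0.6]]'
python3 - <<'E'
from h import *
d=np.load("c2_wrist.npz");i,W=d["i"],d["W"]
def outer(i,W,c,lo,hi):
    m=(np.abs(np.hypot(W[...,0]-c[0],W[...,1]-c[1])-.1025)<.015)&(W[...,2]>lo)&(W[...,2]<hi); p=W[m]
    return cv2.minEnclosingCircle((p[:,:2]*1000).astype(np.float32)),circ(p),len(p)
print("pot wrist",outer(i,W,(.645,.047),.067,.074))
for n in ["scene","side"]:
    e=np.load(f"c2_{n}.npz"); print("pot",n,outer(e["i"],e["W"],(.645,.047),.066,.074))
st(); i,W=cloud("wrist"); save("w3",i); np.savez("c_w3",i=i,W=W)
m=(np.hypot(W[...,0]-.641,W[...,1]-.2195)<.03)&(W[...,2]>.13)&(W[...,2]<.15); print("head",rect(W[m]))
m=(np.hypot(W[...,0]-.641,W[...,1]-.2195)<.04)&(W[...,2]>.056)&(W[...,2]<.064); print("tin",rect(W[m]),circ(W[m]))
E
```

```text
clock: 17.77
position: [0.6345, 0.1982, 0.2577]
tool_rot: [3.141, 0.001, 0.79]
force: [-0.5, -0.5, -0.4]
grip_width: 0.0512
finger_force: 0.0
pot wrist (((644.0796508789062, 46.77290725708008), 105.01189422607422), array([0.6443, 0.0468, 0.1015]), 3044)
pot scene (((644.5865478515625, 48.78615951538086), 106.14525604248047), array([0.644 , 0.0497, 0.1019]), 598)
pot side (((645.6864013671875, 46.08366394042969), 106.58202362060547), array([0.6462, 0.045 , 0.102 ]), 297)
t 17.77 pos [634.5 198.2 257.7] rpy [1.80e+02 1.00e-01 4.52e+01] F [-0.45 -0.47 -0.38] w 51.2 ff 0.0 q [-0.88  0.74  0.87  1.5  -0.59  1.18 -0.7 ]
head (array([639.9, 220.3,  25.6,  25.6,  45.2]), 1047, array([136.2, 139.3, 140.6]))
tin (array([639.9, 224.3,  58.7,  53.7, 133.6]), 373, array([57.6, 60.4, 61.7])) [0.6382 0.2223 0.0284]
```

View pics/w3.png

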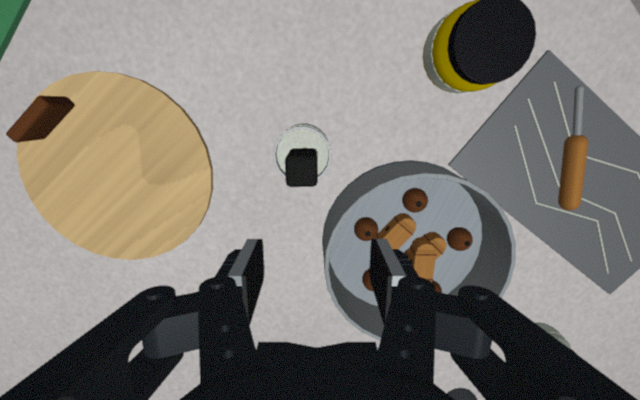

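The stirrer head is at (302,167) in its tin (302,152), clear all round. Pot centre ≈ (644.5, 47) and head (640, 220), so I grasp it.

```bash
python3 -c "
from h import *
plan((640.2,220,200,45.2),(640.2,220,112,45.2))
plan((645,134,200,45.2),(694.5,47,200,45.2),(694.5,47,118,45.2),start=(640.2,220,200,45.2))
import numpy as np
a=np.arange(1,21)*2*np.pi/20
plan(*[(644.5+50*np.cos(t),47+50*np.sin(t),118,45.2) for t in a],start=(694.5,47,118,45.2))"
```

```text
(640.2, 220, 200, 45.2) [ 0.099 -0.06   0.29 ] [ 0.     0.001 -0.   ] rows 2
(640.2, 220, 112, 45.2) [ 0.099 -0.06   0.73 ] [ 0.     0.001 -0.   ] rows 4
(645, 134, 200, 45.2) [-0.288  0.32   0.   ] [0. 0. 0.] rows 3
(694.5, 47, 200, 45.2) [-0.422  0.802  0.   ] [0. 0. 0.] rows 4
(694.5, 47, 118, 45.2) [-0.422  0.802  0.41 ] [0. 0. 0.] rows 5
(np.float64(692.0528258147576), np.float64(62.45084971874737), 118, 45.2) [ 0.046 -0.063 -0.   ] [0. 0. 0.] rows 2
(np.float64(684.9508497187473), np.float64(76.38926261462366), 118, 45.2) [ 0.071 -0.137 -0.   ] [0. 0. 0.] rows 2
(np.float64(673.8892626146237), np.float64(87.45084971874738), 118, 45.2) [ 0.071 -0.216 -0.   ] [0. 0. 0.] rows 2
(np.float64(659.9508497187473), np.float64(94.55282581475768), 118, 45.2) [ 0.047 -0.29  -0.   ] [0. 0. 0.] rows 2
(np.float64(644.5), np.float64(97.0), 118, 45.2) [ 0.001 -0.354 -0.   ] [0. 0. 0.] rows 3
(np.float64(629.0491502812527), np.float64(94.55282581475768), 118, 45.2) [-0.062 -0.4   -0.   ] [0. 0. 0.] rows 3
(np.float64(615.1107373853763), np.float64(87.45084971874738), 118, 45.2) [-0.136 -0.424 -
[... 767 characters left out ...]
 118, 45.2) [-0.399 -0.065 -0.   ] [0. 0. 0.] rows 3
(np.float64(644.5), np.float64(-3.0), 118, 45.2) [-0.354 -0.001 -0.   ] [0. 0. 0.] rows 3
(np.float64(659.9508497187473), np.float64(-0.5528258147576821), 118, 45.2) [-0.29   0.045  0.   ] [0. 0. 0.] rows 2
(np.float64(673.8892626146237), np.float64(6.549150281252622), 118, 45.2) [-0.216  0.069  0.   ] [0. 0. 0.] rows 2
(np.float64(684.9508497187473), np.float64(17.610737385376332), 118, 45.2) [-0.138  0.07   0.   ] [0. 0. 0.] rows 2
(np.float64(692.0528258147576), np.float64(31.54915028125262), 118, 45.2) [-0.063  0.046  0.   ] [0. 0. 0.] rows 2
(np.float64(694.5), np.float64(46.999999999999986), 118, 45.2) [-0.  0.  0.] [0. 0. 0.] rows 2
```

```bash
python3 -m inch '[[0.099,-0.06,0.29,0,0,0,0.6],[0.099,-0.06,0.29,0,0,0,0.6],[0.099,-0.06,0.5,0,0,0,0.6],[0.099,-0.06,0.73,0,0,0,0.6],[0.099,-0.06,0.73,0,0,0,0.6],[0.099,-0.06,0.73,0,0,0,0],[0.099,-0.06,0.73,0,0,0,0],[0.099,-0.06,0.73,0,0,0,0],[0.099,-0.06,0.73,0,0,0,0],[0.099,-0.06,0.73,0,0,0,0],[0.099,-0.06,0.29,0,0,0,0],[0.099,-0.06,0.29,0,0,0,0],[0.099,-0.06,0.29,0,0,0,0]]' 90
python3 - <<'E'
from h import *
st()
d=np.load("c2_wrist.npz");i,W=d["i"],d["W"]
m=(np.hypot(W[...,0]-.6445,W[...,1]-.047)<.085)&(W[...,2]>.018)&(W[...,2]<.06)
n,l=cv2.connectedComponents(m.astype(np.uint8))
for k in range(1,n):
    p=W[l==k]
    if len(p)>40:
        q=p[:,:2].mean(0)*1000-[644.5,47]; print(len(p),np.round(q),"r",round(np.hypot(*q)),"ang",round(np.degrees(np.arctan2(q[1],q[0]))),"zmax",round(p[:,2].max(),3))
E
```

```text
clock: 19.45
position: [0.6413, 0.2215, 0.2041]
tool_rot: [3.14, -0.005, 0.79]
force: [0.1, 0.0, -1.8]
grip_width: 0.0247
finger_force: 88.7
t 19.45 pos [641.3 221.5 204.1] rpy [179.9  -0.3  45.3] F [ 0.13  0.03 -1.77] w 24.7 ff 88.7 q [-0.88  0.81  0.82  1.52 -0.64  1.09 -0.7 ]
522 [46. 40.] r 61 ang 41 zmax 0.038
486 [-19.  54.] r 57 ang 109 zmax 0.038
904 [-0. 22.] r 22 ang 91 zmax 0.03
473 [ 53. -35.] r 63 ang -34 zmax 0.037
1346 [  8. -19.] r 20 ang -68 zmax 0.053
428 [-58.  -3.] r 58 ang -177 zmax 0.037
414 [-18. -67.] r 69 ang -105 zmax 0.037
```

```bash
python3 -c "
from h import *
plan((694.5,47,200,45.2),(694.5,47,118,45.2))"
python3 -m inch '[[-0.43,0.805,0,0,0,0,0],[-0.43,0.805,0,0,0,0,0],[-0.43,0.805,0,0,0,0,0],[-0.43,0.805,0,0,0,0,0],[-0.43,0.805,0,0,0,0,0],[-0.43,0.805,0.1,0,0,0,0],[-0.43,0.805,0.2,0,0,0,0],[-0.43,0.805,0.3,0,0,0,0],[-0.43,0.805,0.36,0,0,0,0],[-0.43,0.805,0.41,0,0,0,0],[-0.43,0.805,0.43,0,0,0,0],[-0.43,0.805,0.43,0,0,0,0]]'
python3 -c "
from h import *
st();i,W=cloud('side');save('s3',i[120:280,240:460].repeat(3,0).repeat(3,1))"
```

```text
(694.5, 47, 200, 45.2) [-0.433  0.803  0.02 ] [ 0.001 -0.003  0.001] rows 4
(694.5, 47, 118, 45.2) [-0.435  0.802  0.43 ] [ 0.001 -0.003  0.001] rows 5
clock: 20.95
position: [0.6952, 0.0467, 0.1162]
tool_rot: [3.139, -0.002, 0.79]
force: [-1.4, -0.7, 16.7]
grip_width: 0.0249
finger_force: 91.0
t 20.95 pos [695.2  46.7 116.2] rpy [ 1.799e+02 -1.000e-01  4.530e+01] F [-1.45 -0.65 16.75] w 24.9 ff 91.0 q [-0.56  0.92  0.73  1.52 -0.7   0.97 -0.41]
```

View pics/s3.png

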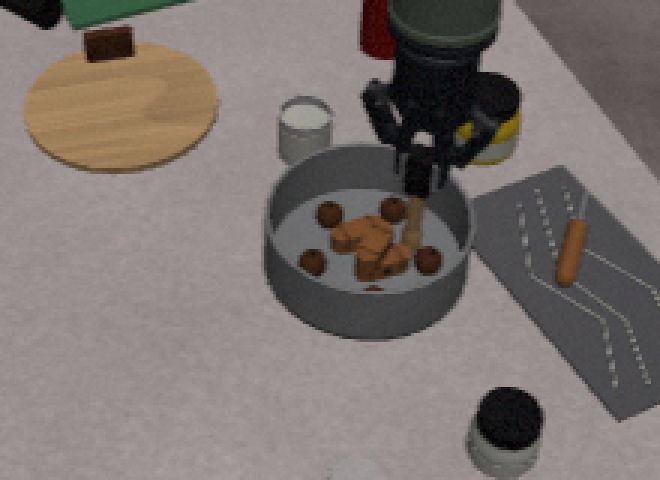

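The stirrer stands between the beads with its foot touching the floor (16 N). I raise it 8 mm and stir the first turn.

```bash
python3 -m inch '[[0,0,-0.04,0,0,0,0],[0,0,-0.04,0,0,0,0]]'
python3 -c "
from h import *
st()"
python3 -m inch '[[0.046,-0.063,0,0,0,0,0],[0.071,-0.137,0,0,0,0,0],[0.071,-0.216,0,0,0,0,0],[0.047,-0.29,0,0,0,0,0],[0.001,-0.354,0,0,0,0,0],[-0.062,-0.4,0,0,0,0,0],[-0.136,-0.424,0,0,0,0,0],[-0.214,-0.424,0,0,0,0,0],[-0.289,-0.401,0,0,0,0,0],[-0.352,-0.355,0,0,0,0,0],[-0.399,-0.292,0,0,0,0,0],[-0.423,-0.217,0,0,0,0,0],[-0.423,-0.139,0,0,0,0,0],[-0.399,-0.065,0,0,0,0,0],[-0.354,-0.001,0,0,0,0,0],[-0.29,0.045,0,0,0,0,0],[-0.216,0.069,0,0,0,0,0],[-0.138,0.07,0,0,0,0,0],[-0.063,0.046,0,0,0,0,0],[0,0,0,0,0,0,0]]'
python3 -c "
from h import *
st();i,W=cloud('side');save('s4',i[120:280,240:460].repeat(3,0).repeat(3,1))"
```

```text
clock: 21.25
position: [0.6943, 0.0471, 0.1229]
tool_rot: [3.141, -0.001, 0.79]
force: [1.2, -0.3, -1.6]
grip_width: 0.025
finger_force: 89.2
t 21.25 pos [694.3  47.1 122.9] rpy [180.   -0.   45.3] F [ 1.2  -0.26 -1.55] w 25.0 ff 89.2 q [-0.56  0.91  0.74  1.52 -0.69  0.99 -0.41]
clock: 23.75
position: [0.6942, 0.0482, 0.1221]
tool_rot: [-3.141, 0.0, 0.791]
force: [-0.6, -0.8, -0.9]
grip_width: 0.025
finger_force: 88.9
t 23.75 pos [694.2  48.2 122.1] rpy [-180.     0.    45.3] F [-0.63 -0.78 -0.9 ] w 25.0 ff 88.9 q [-0.57  0.91  0.74  1.52 -0.69  0.99 -0.41]
```

View pics/s4.png

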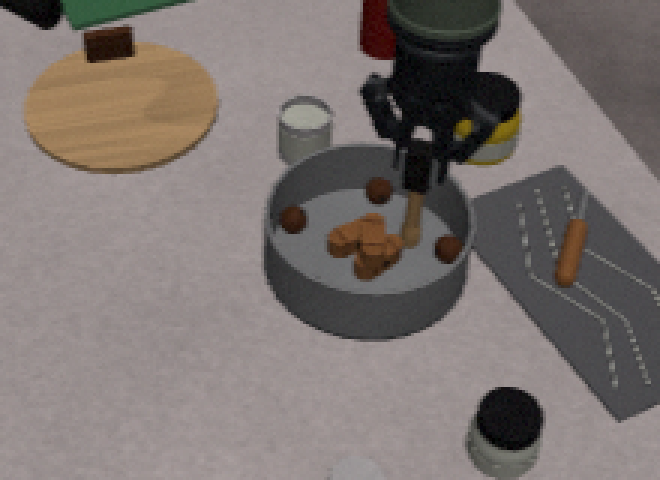

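After one turn the stirrer is upright and firm, with the toggles in the middle. Three more turns, then lift out.

```bash
python3 -m inch '[[0.046,-0.063,0,0,0,0,0],[0.071,-0.137,0,0,0,0,0],[0.071,-0.216,0,0,0,0,0],[0.047,-0.29,0,0,0,0,0],[0.001,-0.354,0,0,0,0,0],[-0.062,-0.4,0,0,0,0,0],[-0.136,-0.424,0,0,0,0,0],[-0.214,-0.424,0,0,0,0,0],[-0.289,-0.401,0,0,0,0,0],[-0.352,-0.355,0,0,0,0,0],[-0.399,-0.292,0,0,0,0,0],[-0.423,-0.217,0,0,0,0,0],[-0.423,-0.139,0,0,0,0,0],[-0.399,-0.065,0,0,0,0,0],[-0.354,-0.001,0,0,0,0,0],[-0.29,0.045,0,0,0,0,0],[-0.216,0.069,0,0,0,0,0],[-0.138,0.07,0,0,0,0,0],[-0.063,0.046,0,0,0,0,0],[0,0,0,0,0,0,0]]'
python3 -m inch '[[0.046,-0.063,0,0,0,0,0],[0.071,-0.137,0,0,0,0,0],[0.071,-0.216,0,0,0,0,0],[0.047,-0.29,0,0,0,0,0],[0.001,-0.354,0,0,0,0,0],[-0.062,-0.4,0,0,0,0,0],[-0.136,-0.424,0,0,0,0,0],[-0.214,-0.424,0,0,0,0,0],[-0.289,-0.401,0,0,0,0,0],[-0.352,-0.355,0,0,0,0,0],[-0.399,-0.292,0,0,0,0,0],[-0.423,-0.217,0,0,0,0,0],[-0.423,-0.139,0,0,0,0,0],[-0.399,-0.065,0,0,0,0,0],[-0.354,-0.001,0,0,0,0,0],[-0.29,0.045,0,0,0,0,0],[-0.216,0.069,0,0,0,0,0],[-0.138,0.07,0,0,0,0,0],[-0.063,0.046,0,0,0,0,0],[0,0,0,0,0,0,0]]'
python3 -m inch '[[0.046,-0.063,0,0,0,0,0],[0.071,-0.137,0,0,0,0,0],[0.071,-0.216,0,0,0,0,0],[0.047,-0.29,0,0,0,0,0],[0.001,-0.354,0,0,0,0,0],[-0.062,-0.4,0,0,0,0,0],[-0.136,-0.424,0,0,0,0,0],[-0.214,-0.424,0,0,0,0,0],[-0.289,-0.401,0,0,0,0,0],[-0.352,-0.355,0,0,0,0,0],[-0.399,-0.292,0,0,0,0,0],[-0.423,-0.217,0,0,0,0,0],[-0.423,-0.139,0,0,0,0,0],[-0.399,-0.065,0,0,0,0,0],[-0.354,-0.001,0,0,0,0,0],[-0.29,0.045,0,0,0,0,0],[-0.216,0.069,0,0,0,0,0],[-0.138,0.07,0,0,0,0,0],[-0.063,0.046,0,0,0,0,0],[0,0,0,0,0,0,0]]'
python3 -m inch '[[0.046,-0.063,0,0,0,0,0],[0.071,-0.137,0,0,0,0,0],[0.071,-0.137,-0.15,0,0,0,0],[0.071,-0.137,-0.3,0,0,0,0],[0.071,-0.137,-0.42,0,0,0,0],[0.071,-0.137,-0.42,0,0,0,0]]'
python3 - <<'E'
from h import *
st()
for n in ["scene","side"]:
    i,W=cloud(n); np.savez("c3_"+n,i=i,W=W)
    m=(np.hypot(W[...,0]-.64,W[...,1]-.221)<.045)&(W[...,2]>.056)&(W[...,2]<.064); p=W[m]; print("tin",n,len(p),rect(p),circ(p),cv2.minEnclosingCircle((p[:,:2]*1000).astype(np.float32)))
plan((640,221,206,45.2),(640,221,118,45.2))
E
```

```text
clock: 26.3
position: [0.6942, 0.0482, 0.1221]
tool_rot: [-3.141, 0.0, 0.791]
force: [0.4, 1.0, -1.2]
grip_width: 0.0251
finger_force: 88.9
clock: 28.8
position: [0.6942, 0.0482, 0.1221]
tool_rot: [-3.142, 0.0, 0.791]
force: [-0.5, 0.1, -1.6]
grip_width: 0.0252
finger_force: 88.9
clock: 31.3
position: [0.6942, 0.0482, 0.1221]
tool_rot: [-3.141, 0.0, 0.791]
force: [-0.2, -0.6, -0.7]
grip_width: 0.0249
finger_force: 88.9
clock: 32.05
position: [0.6846, 0.077, 0.208]
tool_rot: [3.141, -0.002, 0.791]
force: [0.3, -0.6, -1.4]
grip_width: 0.025
finger_force: 88.8
t 32.05 pos [684.6  77.  208. ] rpy [ 1.799e+02 -1.000e-01  4.530e+01] F [ 0.26 -0.61 -1.38] w 25.0 ff 88.8 q [-0.65  0.81  0.81  1.48 -0.62  1.11 -0.5 ]
tin scene 123 (array([637.6, 224.5,  58.7,  57.9,  28.4]), 123, array([56.4, 59.9, 62.8])) [0.6377 0.2248 0.0284] ((637.4298706054688, 224.58514404296875), 30.28423500061035)
tin side 41 (array([639.5, 219.3,  59.6,  56.9,  74.8]), 41, array([56.1, 57.7, 60.1])) [0.6402 0.2208 0.0288] ((639.9317626953125, 220.70262145996094), 31.533830642700195)
(640, 221, 206, 45.2) [ 0.357 -0.662 -0.001] [-0.     0.     0.001] rows 4
(640, 221, 118, 45.2) [ 0.357 -0.662  0.439] [-0.     0.     0.001] rows 4
```

```bash
python3 -m inch '[[0.358,-0.668,0,0,0,0,0],[0.358,-0.668,0,0,0,0,0],[0.358,-0.668,0,0,0,0,0],[0.358,-0.668,0,0,0,0,0],[0.358,-0.668,0,0,0,0,0],[0.358,-0.668,0.15,0,0,0,0],[0.358,-0.668,0.3,0,0,0,0],[0.358,-0.668,0.4,0,0,0,0],[0.358,-0.668,0.45,0,0,0,0],[0.358,-0.668,0.45,0,0,0,0],[0.358,-0.668,0.45,0,0,0,0]]'
python3 -m inch '[[0,0,0,0,0,0,0.3],[0,0,0,0,0,0,0.45],[0,0,0,0,0,0,0.6],[0,0,0,0,0,0,0.6],[0,0,0,0,0,0,0.6],[0,0,-0.3,0,0,0,0.6],[0,0,-0.6,0,0,0,0.6],[0,0,-0.6,0,0,0,0.6],[0,0,-0.6,0,0,0,0.6]]'
python3 - <<'E'
from h import *
st()
i,W=cloud("wrist"); save("w5",i); np.savez("c_w5",i=i,W=W)
m=(np.hypot(W[...,0]-.64,W[...,1]-.221)<.04)&(W[...,2]>.13)&(W[...,2]<.15); print("head",rect(W[m]))
for n in ["scene","side"]:
    i,W=cloud(n)
    m=(np.hypot(W[...,0]-.458,W[...,1]-.359)<.13)&(W[...,2]>.005)&(W[...,2]<.015); print("lid",rect(W[m]))
    m=(np.hypot(W[...,0]-.464,W[...,1]-.446)<.06)&(W[...,2]>.043)&(W[...,2]<.056); print("hnd",rect(W[m]))
E
```

```text
clock: 33.52
position: [0.6403, 0.2212, 0.1169]
tool_rot: [3.141, -0.001, 0.79]
force: [0.0, -0.8, -0.3]
grip_width: 0.0249
finger_force: 89.1
clock: 34.65
position: [0.6397, 0.2216, 0.236]
tool_rot: [-3.141, -0.0, 0.791]
force: [-0.0, -0.2, -1.3]
grip_width: 0.0514
finger_force: 0.0
t 34.65 pos [639.7 221.6 236. ] rpy [-180.    -0.    45.3] F [-0.02 -0.24 -1.25] w 51.4 ff 0.0 q [-0.89  0.78  0.85  1.49 -0.61  1.15 -0.72]
head (array([638.8, 220.6,  25.8,  25.2, 135.6]), 1188, array([134.8, 139.3, 140.6]))
lid (array([461.6, 355.9, 250.4, 238.1,  97.9]), 6963, array([ 8. , 11. , 13.6]))
hnd (array([462.9, 448.3,  60.6,  14.2, 176.1]), 192, array([46. , 50.5, 53.2]))
lid (array([459.1, 358.4, 230.7, 225.9,  73.9]), 2046, array([ 5.9,  8.5, 11.3]))
hnd (array([466.3, 443.8,  58.4,  14.3, 172.4]), 53, array([43.5, 47.8, 50.9]))
```

View pics/w5.png

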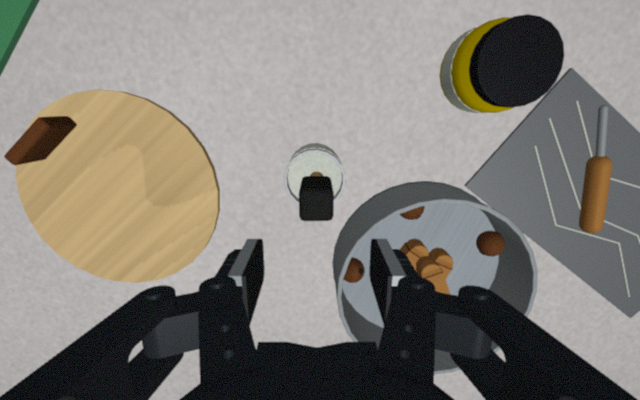

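The stirrer stands in its tin at (316,190) and the beads are all in the pot. Next is the lid, whose handle is at (40,140).

```bash
python3 -c "
from h import *
plan((552,334,230,110))
plan((464.2,446,130,175.6),(464.2,446,34,175.6),start=(552,334,230,110))"
```

```text
(552, 334, 230, 110) [ 0.092 -0.707  0.026] [-0.001  0.001 -0.719] rows 8
(464.2, 446, 130, 175.6) [ 0.676 -0.221  0.5  ] [ 0.     0.    -0.729] rows 8
(464.2, 446, 34, 175.6) [ 0.676 -0.221  0.98 ] [ 0.     0.    -0.729] rows 8
```

```bash
python3 -m inch '[[0.09,-0.707,0,0,0,-0.72,0.6],[0.09,-0.707,0,0,0,-0.72,0.6],[0.09,-0.707,0,0,0,-0.72,0.6],[0.09,-0.707,0,0,0,-0.72,0.6],[0.09,-0.707,0,0,0,-0.72,0.6],[0.09,-0.707,0,0,0,-0.72,0.6],[0.09,-0.707,0,0,0,-0.72,0.6],[0.09,-0.707,0,0,0,-0.72,0.6]]' 110
python3 -m inch '[[0.676,-0.221,0.3,0,0,-0.73,0.6],[0.676,-0.221,0.3,0,0,-0.73,0.6],[0.676,-0.221,0.3,0,0,-0.73,0.6],[0.676,-0.221,0.3,0,0,-0.73,0.6],[0.676,-0.221,0.3,0,0,-0.73,0.6],[0.676,-0.221,0.3,0,0,-0.73,0.6],[0.676,-0.221,0.3,0,0,-0.73,0.6],[0.676,-0.221,0.3,0,0,-0.73,0.6],[0.676,-0.221,0.3,0,0,-0.73,0.6]]'
python3 - <<'E'
from h import *
st()
i,W=cloud("wrist")
m=(np.hypot(W[...,0]-.458,W[...,1]-.359)<.13)&(W[...,2]>.005)&(W[...,2]<.016); p=W[m];print("lid",rect(p), cv2.minEnclosingCircle((p[:,:2]*1000).astype(np.float32)))
m=(np.hypot(W[...,0]-.464,W[...,1]-.446)<.06)&(W[...,2]>.043)&(W[...,2]<.056); print("hnd",rect(W[m]))
plan((464.2,446,34,175.6))
E
```

```text
clock: 35.8
position: [0.552, 0.3335, 0.2358]
tool_rot: [-3.141, 0.0, 1.917]
force: [0.3, 0.2, 0.1]
grip_width: 0.0514
finger_force: 0.0
clock: 36.92
position: [0.4641, 0.4455, 0.1762]
tool_rot: [-3.141, 0.0, 3.065]
force: [-0.3, -0.5, -0.0]
grip_width: 0.0512
finger_force: 0.0
t 36.92 pos [464.1 445.5 176.2] rpy [-180.     0.   175.6] F [-0.25 -0.52 -0.01] w 51.2 ff 0.0 q [-1.02  0.64  0.25  1.62 -0.19  0.9   0.8 ]
lid (array([454. , 362.1, 229.2, 223.3,  81.7]), 42176, array([ 9.5, 10.7, 11.9])) ((456.9839782714844, 361.3373107910156), 115.13975524902344)
hnd (array([462.4, 446.7,  59.5,  13.6, 175.4]), 1183, array([47.9, 50.4, 51.6]))
(464.2, 446, 34, 175.6) [-0.     0.003  0.711] [-0.     0.     0.001] rows 4
```

```bash
python3 -m inch '[[0,-0.002,0.3,0,0,0,0.6],[0,-0.002,0.6,0,0,0,0.6],[0,-0.002,0.71,0,0,0,0.6],[0,-0.002,0.71,0,0,0,0.6],[0,-0.002,0.71,0,0,0,0],[0,-0.002,0.71,0,0,0,0],[0,-0.002,0.71,0,0,0,0],[0,-0.002,0.71,0,0,0,0],[0,-0.002,0.71,0,0,0,0],[0,-0.002,0.71,0,0,0,0],[0,-0.002,0.6,0,0,0,0],[0,-0.002,0.45,0,0,0,0],[0,-0.002,0.25,0,0,0,0],[0,-0.002,0.05,0,0,0,0],[0,-0.002,-0.15,0,0,0,0],[0,-0.002,-0.25,0,0,0,0],[0,-0.002,-0.25,0,0,0,0]]' 120
python3 - <<'E'
from h import *
st()
o=bot.observe(); T=np.array(o["position"]); Rt=R.from_euler("xyz",o["tool_rot"])
i,W=cloud("wrist"); save("w6",i)
m=(np.hypot(W[...,0]-.458,W[...,1]-.359)<.14)&(W[...,2]>.12)&(W[...,2]<.25); p=W[m]
# disc plane: points lower than handle top, fit plane robustly
q=p[np.abs(p[:,2]-np.median(p[:,2]))<.012]
c=q.mean(0); n=np.linalg.svd((q-c)[::7],full_matrices=False)[2][2]; n*=np.sign(n[2])
print("plane",len(q),np.round(c,4),"normal",np.round(n,3),"tilt deg",np.degrees(np.arccos(n[2])),cv2.minEnclosingCircle((q[:,:2]*1000).astype(np.float32)))
plan((560,290,222,175.6),(651,132,222,175.6))
plan((651,132,222,175.6),(651,132,110,175.6),start=(560,290,222,175.6))
E
```

```text
clock: 39.1
position: [0.4646, 0.4455, 0.2291]
tool_rot: [3.138, 0.002, 3.068]
force: [-0.5, 0.0, -2.4]
grip_width: 0.0123
finger_force: 117.4
t 39.1 pos [464.6 445.5 229.1] rpy [1.798e+02 1.000e-01 1.758e+02] F [-0.51  0.04 -2.43] w 12.3 ff 117.4 q [-1.03  0.58  0.27  1.58 -0.18  1.    0.79]
plane 98434 [0.4208 0.3665 0.203 ] normal [-0.    -0.003  1.   ] tilt deg 0.15347373693683336 ((456.4443664550781, 359.24072265625), 115.4523696899414)
(560, 290, 222, 175.6) [-0.535 -0.738  0.027] [0.001 0.001 0.002] rows 4
(651, 132, 222, 175.6) [-1.047 -1.493  0.026] [0.001 0.001 0.002] rows 7
(651, 132, 222, 175.6) [-0.514 -0.753 -0.   ] [0. 0. 0.] rows 4
(651, 132, 110, 175.6) [-0.514 -0.753  0.56 ] [0. 0. 0.] rows 5
```

View pics/w6.png

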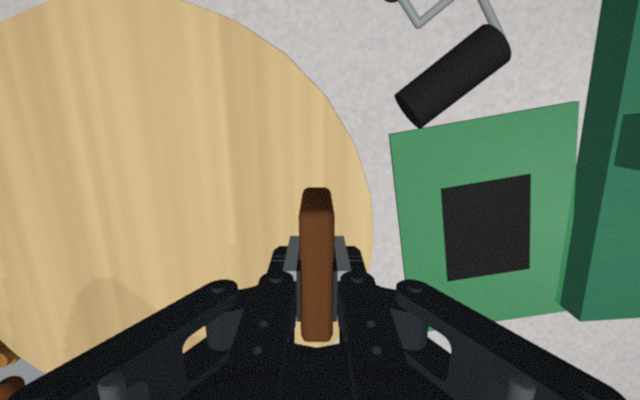

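The lid hangs flat (0.15° tilt) in a firm grip. I carry it to the pot.

```bash
python3 -m inch '[[-0.13,-0.18,0,0,0,0,0],[-0.26,-0.37,0,0,0,0,0],[-0.39,-0.55,0,0,0,0,0],[-0.527,-0.745,0,0,0,0,0],[-0.527,-0.745,0,0,0,0,0]]'
python3 -m inch '[[-0.13,-0.18,0,0,0,0,0],[-0.26,-0.37,0,0,0,0,0],[-0.39,-0.55,0,0,0,0,0],[-0.48,-0.69,0,0,0,0,0],[-0.527,-0.745,0,0,0,0,0],[-0.527,-0.745,0,0,0,0,0],[-0.527,-0.745,0,0,0,0,0]]'
python3 -m inch '[[0,0,0.2,0,0,0,0],[0,0,0.4,0,0,0,0],[0,0,0.5,0,0,0,0],[0,0,0.5,0,0,0,0],[0,0,0.5,0,0,0,0]]'
python3 - <<'E'
from h import *
st()
for n in ["scene","wrist"]:
    i,W=cloud(n)
    m=(np.hypot(W[...,0]-.6445,W[...,1]-.047)<.135)&(W[...,2]>.07)&(W[...,2]<.16); p=W[m]
    z=np.median(p[:,2]); q=p[np.abs(p[:,2]-z)<.006]
    A=np.c_[q[:,:2]-[.6445,.047],np.ones(len(q))]; print(n,len(q),"z",z,"slope",np.linalg.lstsq(A,q[:,2],rcond=None)[0].round(4),cv2.minEnclosingCircle((q[:,:2]*1000).astype(np.float32)))
    if n=="scene": save("s7",i[150:350,180:500].repeat(2,0).repeat(2,1))
E
```

```text
clock: 39.78
position: [0.5598, 0.2843, 0.2256]
tool_rot: [-3.139, -0.0, 3.062]
force: [0.1, 0.5, -2.5]
grip_width: 0.012
finger_force: 117.6
clock: 40.65
position: [0.6517, 0.1342, 0.226]
tool_rot: [3.141, -0.001, 3.07]
force: [0.7, -0.2, -2.2]
grip_width: 0.0124
finger_force: 117.6
clock: 41.28
position: [0.6531, 0.1327, 0.1278]
tool_rot: [3.141, 0.002, 3.068]
force: [-0.3, 0.5, -1.4]
grip_width: 0.012
finger_force: 117.7
t 41.27 pos [653.1 132.7 127.8] rpy [1.800e+02 1.000e-01 1.758e+02] F [-0.25  0.45 -1.43] w 12.0 ff 117.7 q [-0.45  0.74  0.25  1.59 -0.23  0.84  1.39]
scene 4031 z 0.10203776949267017 slope [-0.0013  0.0003  0.102 ] ((644.4207763671875, 48.4905891418457), 116.19744110107422)
wrist 98315 z 0.10199487961830081 slope [1.000e-04 1.500e-03 1.019e-01] ((645.039794921875, 46.750587463378906), 115.26814270019531)
```

View pics/s7.png

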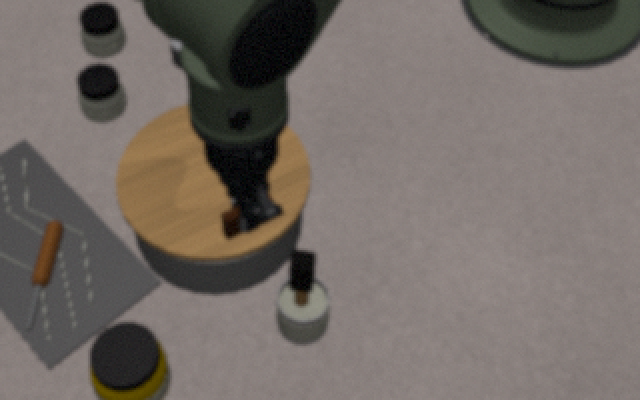

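The lid is centred over the pot and level, its underside 22 mm above the rim, with the stirrer clear at (302,285). I lower it and release.

```bash
python3 -m inch '[[0,0,0.05,0,0,0,0],[0,0,0.09,0,0,0,0],[0,0,0.105,0,0,0,0],[0,0,0.11,0,0,0,0],[0,0,0.11,0,0,0,0],[0,0,0.11,0,0,0,0.15],[0,0,0.11,0,0,0,0.25],[0,0,0.11,0,0,0,0.4],[0,0,0.11,0,0,0,0.5],[0,0,0.11,0,0,0,0.5],[0,0,-0.15,0,0,0,0.5],[0,0,-0.4,0,0,0,0.5],[0,0,-0.6,0,0,0,0.5],[0,0,-0.6,0,0,0,0.5]]'
python3 - <<'E'
from h import *
st()
for n in ["scene","side","wrist"]:
    i,W=cloud(n); np.savez("c4_"+n,i=i,W=W)
    m=(np.hypot(W[...,0]-.6445,W[...,1]-.047)<.135)&(W[...,2]>.06)&(W[...,2]<.16); p=W[m]
    z=np.median(p[:,2]); q=p[np.abs(p[:,2]-z)<.006]
    A=np.c_[q[:,:2]-[.6445,.047],np.ones(len(q))]; print(n,len(q),"z",z,"slope",np.linalg.lstsq(A,q[:,2],rcond=None)[0].round(4),cv2.minEnclosingCircle((q[:,:2]*1000).astype(np.float32)))
D={n:np.load(f"c4_{n}.npz") for n in ["scene","side"]}
for k,v in {"j1":((252,130),(378,342)),"j2":((231,158),(407,300)),"j3":((230,189),(409,258)),"ink":((274,170),(358,280))}.items():
    for n,p in zip(D,v): print(k,n,*rect(blob(D[n]["i"],D[n]["W"],p,(.052,.07) if k[0]=='j' else (.036,.05))))
plan((660,-40,226,130)); plan((678,-203,140,110),start=(660,-40,226,130))
E
```

```text
clock: 43.12
position: [0.6537, 0.1324, 0.2495]
tool_rot: [3.14, 0.005, 3.068]
force: [-0.6, 0.4, -0.0]
grip_width: 0.0423
finger_force: 0.0
t 43.12 pos [653.7 132.4 249.5] rpy [179.9   0.3 175.8] F [-0.62  0.41 -0.  ] w 42.3 ff 0.0 q [-0.47  0.61  0.3   1.49 -0.19  1.07  1.36]
scene 4979 z 0.08101260882280331 slope [-0.0005 -0.0005  0.0809] ((643.4960327148438, 49.14051055908203), 116.7765884399414)
side 3335 z 0.07879064011713051 slope [0.0022 0.0007 0.0787] ((648.2037353515625, 45.3736457824707), 116.34204864501953)
wrist 42275 z 0.08070668539160444 slope [-0.0003  0.      0.0807] ((645.0480346679688, 46.59575653076172), 115.0617904663086)
j1 scene [ 511.6 -380.2   56.    52.    30.3] 204 [53.9 60.3 62.8]
j1 side [ 513.  -386.3   54.8   54.6   69.7] 547 [56.  58.9 61.3]
j2 scene [ 620.1 -309.9   57.3   55.    29.5] 244 [55.3 60.5 63.1]
j2 side [ 621.9 -315.3   55.3   54.4    7. ] 432 [55.7 58.8 61.2]
j3 scene [ 677.  -200.4   55.1   54.8  135.8] 288 [54.1 60.7 63.3]
j3 side [ 678.7 -205.6   54.6   54.6  178.1] 334 [55.8 58.8 60.9]
ink scene [ 546.  -212.3   42.5   16.5   85.4] 60 [37.  42.2 45.2]
ink side [ 534.2 -216.4   46.4   45.7   68.2] 259 [38.5 40.8 43.5]
(660, -40, 226, 130) [-0.103 -0.857  0.097] [-0.001 -0.001  0.509] rows 6
(678, -203, 140, 110) [-0.682 -0.455  0.43 ] [ 0.    -0.     0.222] rows 4
```

The lid lies flat on the rim, centred within about 2 mm. The jars have not moved: (512,-383), (621,-313) and (678,-203). I weigh the nearest.

```bash
python3 -m inch '[[-0.1,-0.857,0,0,0,0.5,1],[-0.1,-0.857,0,0,0,0.5,1],[-0.1,-0.857,0,0,0,0.5,1],[-0.1,-0.857,0,0,0,0.5,1],[-0.1,-0.857,0,0,0,0.5,1],[-0.1,-0.857,0,0,0,0.5,1]]' 60
python3 -c "
from h import *
st();plan((678,-203,160,90))"
```

```text
clock: 44.02
position: [0.6596, -0.0391, 0.2455]
tool_rot: [-3.141, -0.001, 2.287]
force: [0.0, 0.0, 0.1]
grip_width: 0.0853
finger_force: 0.0
t 44.02 pos [659.6 -39.1 245.5] rpy [-179.9   -0.   131. ] F [0.03 0.02 0.06] w 85.3 ff 0.0 q [-0.34  0.64  0.5   1.52 -0.33  1.07  0.96]
(678, -203, 160, 90) [-0.679 -0.468  0.427] [-0.001 -0.     0.456] rows 5
```

```bash
python3 -m inch '[[-0.679,-0.468,0.3,0,0,0.456,1],[-0.679,-0.468,0.3,0,0,0.456,1],[-0.679,-0.468,0.3,0,0,0.456,1],[-0.679,-0.468,0.3,0,0,0.456,1],[-0.679,-0.468,0.3,0,0,0.456,1],[-0.679,-0.468,0.3,0,0,0.456,1]]'
python3 - <<'E'
from h import *
st(); i,W=cloud("wrist"); save("w8",i)
for c in [(.678,-.203),(.621,-.313),(.5125,-.3835)]:
    m=(np.hypot(W[...,0]-c[0],W[...,1]-c[1])<.045)&(W[...,2]>.055)&(W[...,2]<.066); print(c,rect(W[m]) if m.sum()>30 else m.sum())
plan((678,-203,37,90))
E
```

```text
clock: 44.78
position: [0.6779, -0.2028, 0.1864]
tool_rot: [3.141, -0.0, 1.573]
force: [-0.0, -0.9, -0.0]
grip_width: 0.0856
finger_force: 0.0
t 44.77 pos [ 677.9 -202.8  186.4] rpy [180.   -0.   90.1] F [-0.01 -0.88 -0.  ] w 85.6 ff 0.0 q [-0.15  0.81  0.64  1.43 -0.52  1.07  0.6 ]
(0.678, -0.203) (array([ 676.7, -204. ,   55.7,   55.5,    2.3]), 3482, array([59.5, 60.7, 61.8]))
(0.621, -0.313) (array([ 620.4, -313.3,   55.9,   55.3,   84.5]), 2651, array([58.7, 60.6, 61.6]))
(0.5125, -0.3835) (array([ 497.3, -399.2,   28.3,   22.2,   98. ]), 357, array([59.9, 60.8, 61.7]))
(678, -203, 37, 90) [-0.001  0.     0.748] [ 0.    -0.     0.001] rows 4
```

View pics/w8.png

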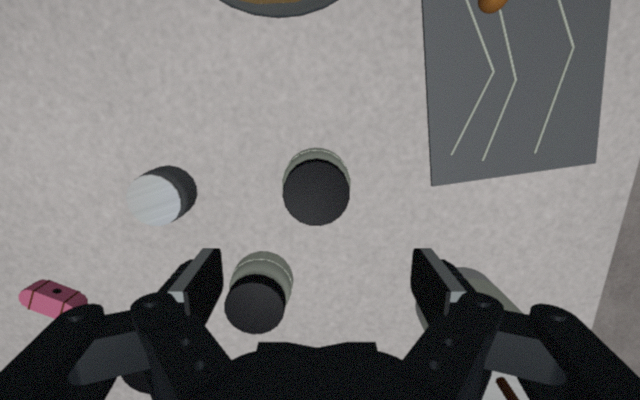

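The view shows jar 3 centred at (316,190) between the open fingers, jar 2 at (260,300), and the ink tub clear at (160,197).

```bash
cat >> h.py <<'E'
def weigh(n=5):
    F=[]
    for _ in range(n): bot.grab_frame("wrist"); F.append(np.array(bot.observe()["force"]))
    print("F mean",np.mean(F,0).round(2),"sd",np.std(F,0).round(2))
E
python3 -c "
from h import *
weigh()"
python3 -m inch '[[-0.003,-0.002,0.3,0,0,0,1],[-0.003,-0.002,0.6,0,0,0,1],[-0.003,-0.002,0.79,0,0,0,1],[-0.003,-0.002,0.79,0,0,0,1],[-0.003,-0.002,0.79,0,0,0,1],[-0.003,-0.002,0.79,0,0,0,0.5],[-0.003,-0.002,0.79,0,0,0,0.5],[-0.003,-0.002,0.79,0,0,0,0.5],[-0.003,-0.002,0.79,0,0,0,0.5],[-0.003,-0.002,0.79,0,0,0,0.5],[-0.003,-0.002,0.7,0,0,0,0.5],[-0.003,-0.002,0.6,0,0,0,0.5],[-0.003,-0.002,0.5,0,0,0,0.5],[-0.003,-0.002,0.5,0,0,0,0.5],[-0.003,-0.002,0.5,0,0,0,0.5]]' 60
python3 -c "
from h import *
weigh();st()"
```

```text
F mean [ 0.16 -0.09 -0.18] sd [0.25 0.37 0.45]
clock: 46.95
position: [0.677, -0.2044, 0.0861]
tool_rot: [-3.141, -0.0, 1.566]
force: [-1.5, 1.3, -1.6]
grip_width: 0.0613
finger_force: 66.2
F mean [ 0.12  0.14 -1.58] sd [0.36 0.39 0.4 ]
t 47.2 pos [ 677.  -204.6   85.7] rpy [-180.    -0.    89.7] F [-0.15  0.68 -1.86] w 60.8 ff 66.2 q [-0.12  0.92  0.58  1.49 -0.58  0.91  0.64]
```

Jar 3 weighs about 1.5 N, so it is nearly empty. I set it back and go to jar 2.

```bash
python3 -m inch '[[0,0,0.1,0,0,0,0.5],[0,0,0.2,0,0,0,0.5],[0,0,0.26,0,0,0,0.5],[0,0,0.287,0,0,0,0.5],[0,0,0.287,0,0,0,0.5],[0,0,0.287,0,0,0,0.8],[0,0,0.287,0,0,0,1],[0,0,0.287,0,0,0,1],[0,0,0.287,0,0,0,1],[0,0,0,0,0,0,1],[0,0,-0.3,0,0,0,1],[0,0,-0.5,0,0,0,1],[0,0,-0.5,0,0,0,1]]'
python3 -c "
from h import *
st();plan((620.7,-313.5,186,90),(620.7,-313.5,27,90))"
```

```text
clock: 48.82
position: [0.6784, -0.2052, 0.1897]
tool_rot: [3.137, 0.001, 1.566]
force: [-0.1, -0.4, -0.5]
grip_width: 0.0852
finger_force: 0.0
t 48.83 pos [ 678.4 -205.2  189.7] rpy [1.797e+02 1.000e-01 8.970e+01] F [-0.07 -0.4  -0.48] w 85.2 ff 0.0 q [-0.15  0.81  0.65  1.43 -0.52  1.07  0.59]
(620.7, -313.5, 186, 90) [-0.543 -0.286  0.018] [ 0.003  0.001 -0.003] rows 3
(620.7, -313.5, 27, 90) [-0.542 -0.29   0.813] [ 0.003  0.001 -0.003] rows 5
```

```bash
python3 -m inch '[[-0.542,-0.288,0,0,0,0,1],[-0.542,-0.288,0,0,0,0,1],[-0.542,-0.288,0,0,0,0,1],[-0.542,-0.288,0,0,0,0,1]]'
python3 - <<'E'
from h import *
st(); i,W=cloud("wrist")
for c in [(.678,-.203),(.621,-.313)]:
    m=(np.hypot(W[...,0]-c[0],W[...,1]-c[1])<.05)&(W[...,2]>.055)&(W[...,2]<.066); print(c,rect(W[m]) if m.sum()>30 else m.sum())
plan((620.7,-313.5,27,90))
E
python3 -m inch '[[0,0,0.3,0,0,0,1],[0,0,0.6,0,0,0,1],[0,0,0.8,0,0,0,1],[0,0,0.81,0,0,0,1],[0,0,0.81,0,0,0,1],[0,0,0.81,0,0,0,0.5],[0,0,0.81,0,0,0,0.5],[0,0,0.81,0,0,0,0.5],[0,0,0.81,0,0,0,0.5],[0,0,0.81,0,0,0,0.5],[0,0,0.7,0,0,0,0.5],[0,0,0.6,0,0,0,0.5],[0,0,0.5,0,0,0,0.5],[0,0,0.5,0,0,0,0.5],[0,0,0.5,0,0,0,0.5]]' 60
python3 -c "
from h import *
weigh();st()"
```

```text
clock: 49.32
position: [0.6191, -0.3124, 0.1855]
tool_rot: [-3.141, -0.001, 1.566]
force: [0.0, 0.9, -0.5]
grip_width: 0.0853
finger_force: 0.0
t 49.33 pos [ 619.1 -312.4  185.5] rpy [-180.    -0.    89.7] F [ 0.05  0.85 -0.47] w 85.3 ff 0.0 q [ 0.02  0.79  0.64  1.48 -0.51  1.04  0.77]
(0.678, -0.203) (array([ 6.535e+02, -1.815e+02,  4.320e+01,  1.880e+01,  4.000e-01]), 1453, array([58.9, 60.6, 61.9]))
(0.621, -0.313) (array([ 620.4, -313.2,   55.6,   55.1,  176.4]), 3507, array([59.4, 60.7, 61.7]))
(620.7, -313.5, 27, 90) [-0.01   0.006  0.792] [-0.    -0.001 -0.002] rows 4
clock: 51.25
position: [0.6189, -0.3124, 0.0859]
tool_rot: [-3.141, -0.0, 1.566]
force: [0.5, 0.5, -6.1]
grip_width: 0.0611
finger_force: 69.1
F mean [ 0.06  0.13 -4.95] sd [0.31 0.56 0.4 ]
t 51.5 pos [ 618.8 -312.7   85.7] rpy [-179.9   -0.    89.7] F [-0.45 -0.28 -5.12] w 61.2 ff 69.1 q [ 0.05  0.9   0.57  1.53 -0.58  0.88  0.82]
```

Jar 2 weighs about 5 N, so it is the full one. I carry it to the lid.

```bash
python3 -m inch '[[0,0,-0.2,0,0,0,0.5],[0,0,-0.4,0,0,0,0.5],[0.2,0.013,-0.4,0,0,0,0.5],[0.4,0.026,-0.4,0,0,0,0.5],[0.6,0.04,-0.4,0,0,0,0.5],[0.8,0.053,-0.4,0,0,0,0.5],[0.9,0.06,-0.4,0,0,0,0.5],[0.9,0.06,-0.4,0,0,0,0.5]]'
python3 -m inch '[[0.2,0.013,0,0,0,0,0.5],[0.4,0.026,0,0,0,0,0.5],[0.6,0.04,0,0,0,0,0.5],[0.8,0.053,0,0,0,0,0.5],[0.9,0.06,0,0,0,0,0.5],[0.9,0.06,0,0,0,0,0.5],[0.9,0.06,0,0,0,0,0.5]]'
python3 - <<'E'
from h import *
st(); plan((644.5,47,107,90))
for n in ["scene","side"]:
    i,W=cloud(n); np.savez("c5_"+n,i=i,W=W); save("e"+n,i)
save("cat5",np.hstack([np.load(f"c5_{n}.npz")["i"][60:360,::][:,a:a+380] for n,a in (("scene",130),("side",220))]))
E
```

```text
clock: 52.5
position: [0.6322, -0.1312, 0.166]
tool_rot: [-3.141, -0.0, 1.568]
force: [-0.2, -1.1, -5.2]
grip_width: 0.0616
finger_force: 69.1
clock: 53.38
position: [0.6448, 0.0453, 0.1664]
tool_rot: [3.141, 0.001, 1.564]
force: [-0.5, -0.6, -4.4]
grip_width: 0.0614
finger_force: 69.1
t 53.38 pos [644.8  45.3 166.4] rpy [1.80e+02 1.00e-01 8.96e+01] F [-0.47 -0.57 -4.42] w 61.4 ff 69.1 q [-0.57  0.75  0.67  1.64 -0.55  0.95  0.28]
(644.5, 47, 107, 90) [ 0.009 -0.001  0.297] [ 0.     0.001 -0.004] rows 2
```

View pics/cat5.png

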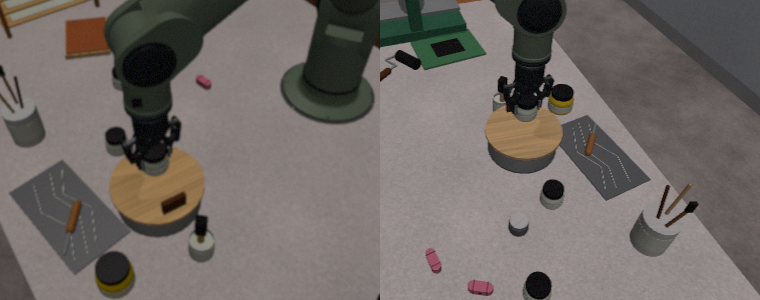

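The jar hangs upright over the lid. The other two jars stand upright (jar 3 at (552,195) in the right half, jar 1 at (537,287)), and the ink tub is in place. I lower gently.

```bash
python3 -m inch '[[0.008,0,0.1,0,0,0,0.5],[0.008,0,0.2,0,0,0,0.5],[0.008,0,0.26,0,0,0,0.5],[0.008,0,0.285,0,0,0,0.5],[0.008,0,0.29,0,0,0,0.5],[0.008,0,0.29,0,0,0,0.5]]'
python3 -m inch '[[0,0,0.007,0,0,0,0.5],[0,0,0.007,0,0,0,0.5],[0,0,0.007,0,0,0,0.5]]'
python3 -c "
from h import *
st()"
```

```text
clock: 54.22
position: [0.645, 0.0487, 0.1087]
tool_rot: [3.141, -0.0, 1.566]
force: [-0.4, -0.0, -5.5]
grip_width: 0.0613
finger_force: 69.1
clock: 54.6
position: [0.6448, 0.0488, 0.107]
tool_rot: [3.141, -0.0, 1.566]
force: [-0.0, 0.1, -4.6]
grip_width: 0.061
finger_force: 69.1
t 54.6 pos [644.8  48.8 107. ] rpy [180.   -0.   89.7] F [-0.03  0.1  -4.64] w 61.0 ff 69.1 q [-0.55  0.82  0.61  1.67 -0.6   0.85  0.32]
```

```bash
python3 -m inch '[[0,0,0.006,0,0,0,0.5],[0,0,0.006,0,0,0,0.5],[0,0,0.006,0,0,0,0.5]]'
python3 -m inch '[[0,0,0.006,0,0,0,0.5],[0,0,0.006,0,0,0,0.5],[0,0,0.006,0,0,0,0.5]]'
```

```text
clock: 54.98
position: [0.6451, 0.0487, 0.1068]
tool_rot: [3.141, -0.0, 1.566]
force: [-4.7, 1.2, 12.1]
grip_width: 0.0614
finger_force: 70.8
clock: 55.35
position: [0.6454, 0.0487, 0.1067]
tool_rot: [3.14, -0.001, 1.566]
force: [-9.1, 1.2, 28.3]
grip_width: 0.0617
finger_force: 72.7
```

```bash
python3 -m inch '[[0,0,-0.008,0,0,0,0.5],[0,0,-0.008,0,0,0,0.5],[0,0,-0.008,0,0,0,0.75],[0,0,-0.008,0,0,0,0.9],[0,0,-0.008,0,0,0,1],[0,0,-0.008,0,0,0,1],[0,0,-0.2,0,0,0,1],[0,0,-0.5,0,0,0,1],[0,0,-0.8,0,0,0,1],[0,0,-0.8,0,0,0,1],[0,0,-0.8,0,0,0,1]]'
python3 - <<'E'
from h import *
st()
for n in ["scene","side","wrist"]:
    i,W=cloud(n); np.savez("c6_"+n,i=i,W=W)
    m=(np.hypot(W[...,0]-.6445,W[...,1]-.047)<.06)&(W[...,2]>.132)&(W[...,2]<.15); print("jar",n,rect(W[m]) if m.sum()>5 else m.sum())
    m=(np.hypot(W[...,0]-.6445,W[...,1]-.047)<.135)&(W[...,2]>.073)&(W[...,2]<.087); q=W[m]
    A=np.c_[q[:,:2]-[.6445,.047],np.ones(len(q))]; print(" lid",len(q),np.linalg.lstsq(A,q[:,2],rcond=None)[0].round(4),cv2.minEnclosingCircle((q[:,:2]*1000).astype(np.float32)))
D={n:np.load(f"c6_{n}.npz") for n in ["scene","side"]}
for k,v in {"j1":((252,130),(378,342)),"j3":((230,189),(409,258)),"ink":((274,170),(358,280)),"head":((331,284),(342,145))}.items():
    for n,p in zip(D,v): print(k,n,*rect(blob(D[n]["i"],D[n]["W"],p,{'j':(.052,.07),'i':(.036,.05),'h':(.13,.16)}[k[0]])))
save("cat6",np.hstack([np.load(f"c6_{n}.npz")["i"][60:360,::][:,a:a+380] for n,a in (("scene",130),("side",220))]))
E
```

```text
clock: 56.72
position: [0.6445, 0.049, 0.2642]
tool_rot: [-3.141, -0.0, 1.567]
force: [-0.7, -0.1, 0.1]
grip_width: 0.0854
finger_force: 0.0
t 56.73 pos [644.5  49.  264.2] rpy [-180.    -0.    89.8] F [-0.69 -0.1   0.15] w 85.4 ff 0.0 q [-0.62  0.65  0.74  1.55 -0.47  1.13  0.22]
jar scene (array([644.6,  50.8,  56.1,  54.9,  44.5]), 425, array([135.4, 140.8, 143.2]))
 lid 4922 [-0.0015 -0.0017  0.0808] ((646.0264892578125, 48.622703552246094), 116.02783203125)
jar side (array([645.8,  46.4,  55.3,  55.2, 101.1]), 242, array([134.2, 138.6, 141.1]))
 lid 2853 [0.0005 0.0008 0.0787] ((648.063232421875, 46.476688385009766), 116.98065185546875)
jar wrist (array([644.6,  48.3,  55.9,  55. ,  89.4]), 3595, array([139.4, 140.6, 141.7]))
 lid 34832 [-0.0002  0.      0.0807] ((645.7413330078125, 46.64736557006836), 115.23040008544922)
j1 scene [ 527.2 -383.4   54.4   23.1   77.8] 83 [54.  60.2 63.4]
j1 side [ 512.9 -386.1   55.    54.4   66. ] 544 [56.1 58.9 61.2]
j3 scene [ 654.4 -158.4   57.9   46.6  111.3] 246 [54.1 60.5 63.1]
j3 side [ 650.7 -164.    56.5   54.8   48.3] 318 [55.6 58.8 61.2]
ink scene [ 554.2 -208.7    3.1    0.   132.4] 2 [36.6 37.  37.3]
ink side [ 534.4 -216.    47.1   45.6   68.7] 260 [38.4 40.9 43.4]
head scene [637.9 221.9  27.1  25.7  44.5] 149 [132.3 138.9 141.4]
head side [641.8 218.7  27.4  24.9  44.9] 52 [132.  136.5 139.7]
```

View pics/cat6.png

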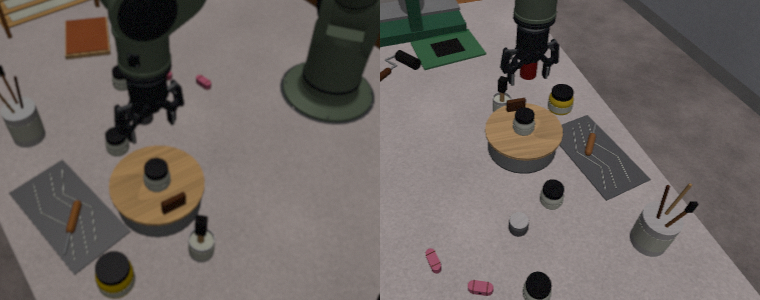

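The full jar stands upright in the middle of the flat lid, at (156,173) in the left half. The stirrer is in its tin, both other jars are upright, the tub is in place and the gripper is clear, so I hand in.

```bash
python3 -c "
from workcell import bot
print(bot.job_done())"
```

```text
the job is handed in; nothing more can be done
None
```

The job is handed in, with no verdict returned: all three toggles are in the pot, four turns were stirred, the stirrer is back in its tin, the lid lies flat and centred, the full jar (jar at about x 0.62, y -0.31, roughly 5 N by weight) stands on its middle after I weighed only two of the three, the other two stand upright on the table, and the ink tub did not move.

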